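# Tyres up to heat: clear the setup board and unload the tyre warmer

## Robot

A 7-joint arm with a two-finger parallel gripper is mounted at the origin on the work surface. World frame = base frame: x ahead of the robot, y to its left, z up, the work surface at z = 0. Lengths are in mm, angles in rad, forces in N, time in s.
With the tool pointing down it reaches from about 425 to 875 mm from the base axis. Payload 9.9 kg.
Tool frame: the origin (TCP) lies midway between the tips of the shut fingers; the grasp point (between the pads) lies 19 mm behind it (bot.hold_point_z is the distance from the TCP to the grasp point, in mm); z points along the fingers, y is the line along which they close (so a half turn about z gives the same grasp; the last joint's range is limited). The gripper opens to 85 mm and grips with 20 to 120 N. Pads are 22 mm wide; open, the fingers measure 114 mm over their backs; the gripper's body (76 mm by 85 mm) begins 54 mm behind the grasp point. The pads swing forward as they close: fully open they stand 13 mm farther back than shut.
Start: joints at [-1.334, 0.576, 0.025, 1.437, -0.015, 1.129, -0.057], TCP at [212.837, 640.569, 205.389] pointing down, gripper open.
Joint ranges: [-2.76, 2.76], [-0.34, 2.15], [-1.52, 1.57], [0.19, 2.46], [-1.09, 4.23], [0.17, 1.99], [-2.82, 2.82]. Speed limits (rad/s): [2.22, 2.22, 3.01, 3.01, 3.14, 3.14, 3.14].

## Interface

Orientations are given as a unit quaternion [x, y, z, w].
In Python, from workcell import bot gives the robot as it stands.
- The arm moves only by the tool servo_tool, never from a script. Its argument "commands" is a list that holds one entry, the list of rows, each a list of 4 numbers: the shift along the tool's x, y, z in units of 6 cm (1.0 is 6 cm), then the turn about the tool's z in units of 6 degrees (1.0 is 6 degrees). A call has 1 to 20 rows; each row shifts and turns the commanded pose from where the row before left it, along the tool's axes as they then stand; what a row does not reach is not made up. A row lasts 1/8 s, in which the tool goes at most 62.5 mm and 10.7 degrees, less where a joint would pass 70% of its speed; a pose out of reach is approached as far as the arm can. A call with a number of a shift or a turn outside -1 to 1 is refused whole. A call with a gripper value outside its range is refused whole. "jaw" is the opening, from 0 (shut) to 1 (fully open), set as the call begins (left out, the last holds). The fingers move at their own pace and stop on an object; "force" is the grip in N (left out, the last holds). Time passes only in rows, so rows that do not move let the fingers close. It gives the time, the measured TCP pose, the force, the opening and the grip force at its end, in the units of the state.
- bot.sense(): the state, without advancing time (a new reading comes with each control period).
- bot.get_image(name): name is "scene" or "top" or "wrist"; returns the picture (480x640x3 uint8, blue, green, red); there is no depth.
- bot.camera_params(name): a dict with "fx", "fy", "cx", "cy" (pixels), "rvec" (rotation vector, rad) and "tvec" (3), from world to camera coordinates, as OpenCV has them; the wrist camera has in their place "hand_eye" (4x4, takes a point from camera to tool coordinates, whose origin is the TCP and whose axes are the flange's). Camera axes: x right, y down, z forward; pixel columns grow to the right and rows downward; lengths in mm; the calibration is good to about 2 mm. A picture is of the moment at which its call begins: read the wrist's pose just before it. camera_params takes no time and is no camera call.
- bot.close_job(): hands the job in; it is judged then, once.
Trained networks look in the newest picture that a camera, given by its name, has taken for a name from the list of things; names that differ only in an ending like _2 or _b are one class to them, and where a whole thing is asked for, a point or a joint stands for the part that bears it (a point fixed in the world has none). Each returns a list of dicts, best first, with "p" (0 to 1); they miss things now and then, are a little off and sometimes report something else, mostly with a low value. They report only what shows in the picture. A call takes as long as a camera call. They do not tell look-alikes from the thing itself.
- bot.regions_of(camera, target): "mask" (480x640 bool, what is visible of it) and "location" ([column, row] in pixels, amid what is visible of it).
The state is a dict: "clock": time; "joint_pos": joint angles; "joint_vel": joint speeds; "tau": joint torques, N m; "tcp_pos": TCP position; "orientation": TCP orientation; "force": force on the tool from outside, world axes, zero at the start; "moment": the same for the moment, N m; "finger_gap": opening from 0.0 (shut) to 1.0 (fully open); "grasp_force": force on a finger pad.
Only numpy, scipy, OpenCV 4.12 (cv2) and the standard library are available. Lean on these libraries where they do the work, as an engineer would, in place of code of your own. Each camera call takes 0.05 s, during which the arm holds its last target. There are 200 camera calls.

## Task

The tyres are up to heat and the car is due out. Clear every cut-off piece of worn tyre off the setup board into the waste tub, none standing above its rim, and turn the tyre warmer's dial fully back to off; only then lift each wheel straight up out of its cup by its hub and lay all the wheels flat on the cleared board, hub up, side by side and wholly on the board. Do not disturb the other things on the table.

Things in the scene. Friction and masses are not known exactly. Their poses are not given: they have to be found in the camera images.
- warmer: tyre warmer, fixed block 246 (x) x 168 (y) x 46 mm high, left or right of the board; origin: centre of its underside. Its aluminium part has four round cups 62.5 mm across, floor 20 and rim 46 mm above the table, centres at (1.5, -38.5), (1.5, 38.5), (78.5, -38.5), (78.5, 38.5) mm. The black control strip at its -x end carries the dial at (-88, 0)
- dial (a joint): angle of the warmer's dial in rad: 0 = off, at the stop; starts at 0.9 to 1.45 (on) and can reach 2.2. The value grows clockwise seen from above, so turn it anticlockwise to switch off. It stays where it is left (light friction, 0.05 N m). Off means below 0.15
- dial_grip (a point): grip point of the dial, on its upright axis, 83 mm above the table. The dial is a black bar handle 38 mm long, 14 mm thick, its top 7 mm above this point, its lower end 23 mm below, on a disc 40 mm across. At 0 the bar lies along the warmer's x axis, its white mark towards the warmer's -x; the point turns with the dial, its x axis along the bar
- board: setup board, fixed grey plate 260 x 260 x 12 mm, its top 12 mm above the table; origin at the centre of its underside, x and y along its edges
- tub: waste tub, fixed open white box 160 x 160 mm outside, 80 mm high, walls and floor 4 mm, with a lip standing out 5 mm at the rim; origin at the centre of its underside. Stands on the other side of the board from the warmer
- wheel0: model-car wheel (up to four alike, some absent), hub up in a warmer cup, flush with the rim, 1.2 mm play all round. Black tyre 60 mm across, 26 mm high, white dish; on its axis an aluminium hub: collar 21 mm across to 31 mm above the underside, then a round nose 15 mm across from 31 to 52 mm, all that can be gripped in the cup. 70 g. Origin: centre of the underside, z towards the hub
- wheel1: model-car wheel like wheel0
- wheel2: model-car wheel like wheel0
- wheel3: model-car wheel like wheel0
- offcut0: piece cut off a worn tyre, one of up to five (some may be absent), lying on the board: a black arc, wall 14 mm thick, 26 mm high, outer radius 42 mm, about 48 mm long, 20 g. Origin at the underside in the middle of the arc's wall, x pointing outwards through the wall (the 14 mm way), y along the arc, z up
- offcut1: piece cut off a worn tyre, one of up to five (some may be absent), lying on the board: a black arc, wall 14 mm thick, 26 mm high, outer radius 42 mm, about 42 mm long, 20 g. Origin at the underside in the middle of the arc's wall, x pointing outwards through the wall (the 14 mm way), y along the arc, z up
- offcut2: piece cut off a worn tyre like offcut0
- offcut3: piece cut off a worn tyre like offcut1
- offcut4: piece cut off a worn tyre like offcut0
- glue: small glue bottle 28 mm across, 62 mm tall; not part of the job, leave it alone. Origin at the centre of its underside
- driver: hand driver lying down, 190 mm long, 26 mm thick black handle; not part of the job, leave it alone. Origin at the centre of its underside
- tin: round flat aluminium tin, 64 mm across, 22 mm high; not part of the job, leave it alone. Origin at the centre of its underside
- caliper: steel caliper lying flat, 150 mm long; not part of the job, leave it alone. Origin at the centre of its underside
- tyre_stack: stack of four black tyres on white dishes standing as one piece, 60 mm across, 106 mm tall; not part of the job, leave it alone. Origin at the centre of its underside
Mind the look-alikes: they are no part of the job. What is shaped like the offcut3 but blue or turquoise is not meant.

How it is judged (in metres and radians):
On the way, in this order (a step that is already met when the one before it is completed fails the run):
1. every cut-off piece is in the waste tub and the warmer's dial is at off (x of offcut0 in the frame of tub between -0.079 and 0.079 m and y of offcut0 in the frame of tub between -0.079 and 0.079 m and z of offcut0 in the frame of tub between -0.005 and 0.075 m and x of offcut1 in the frame of tub between -0.079 and 0.079 m and y of offcut1 in the frame of tub between -0.079 and 0.079 m and z of offcut1 in the frame of tub between -0.005 and 0.075 m and x of offcut2 in the frame of tub between -0.079 and 0.079 m and y of offcut2 in the frame of tub between -0.079 and 0.079 m and z of offcut2 in the frame of tub between -0.005 and 0.075 m and x of offcut3 in the frame of tub between -0.079 and 0.079 m and y of offcut3 in the frame of tub between -0.079 and 0.079 m and z of offcut3 in the frame of tub between -0.005 and 0.075 m and x of offcut4 in the frame of tub between -0.079 and 0.079 m and y of offcut4 in the frame of tub between -0.079 and 0.079 m and z of offcut4 in the frame of tub between -0.005 and 0.075 m and value of joint dial below 0.15 rad), for 0.2 s.
2. every wheel lies flat on the setup board, hub up (x of wheel0 in the frame of board between -0.105 and 0.105 m and y of wheel0 in the frame of board between -0.105 and 0.105 m and z of wheel0 in the frame of board between 0.007 and 0.017 m and angle between each of wheel0, wheel1, wheel2, wheel3's own z axis and vertical below 0.1 rad and linear speed of each of wheel0, wheel1, wheel2, wheel3 below 0.02 m/s and x of wheel1 in the frame of board between -0.105 and 0.105 m and y of wheel1 in the frame of board between -0.105 and 0.105 m and z of wheel1 in the frame of board between 0.007 and 0.017 m and x of wheel2 in the frame of board between -0.105 and 0.105 m and y of wheel2 in the frame of board between -0.105 and 0.105 m and z of wheel2 in the frame of board between 0.007 and 0.017 m and x of wheel3 in the frame of board between -0.105 and 0.105 m and y of wheel3 in the frame of board between -0.105 and 0.105 m and z of wheel3 in the frame of board between 0.007 and 0.017 m), for 0.2 s.
At the end, for the whole second after the job is handed in: every cut-off piece present lies inside the waste tub, origin below the rim; the dial reads below 0.15 rad; every wheel present rests flat on the board's top (tilt < 0.1 rad, within 5 mm), hub up, centre at least 25 mm in from the board's edges, at rest (all of step 1 and all of step 2); the robot touches nothing.
It fails at once if a wheel is lifted out of its cup while the warmer is still on (value of joint dial above 0.2 rad and z of any of wheel0, wheel1, wheel2, wheel3 in the frame of warmer above 0.035 m).
It fails at once if a wheel is put down on the board while a cut-off piece still lies there (contact force between any of wheel0, wheel1, wheel2, wheel3 and board above 0.1 N and ((x of offcut0 in the frame of board between -0.13 and 0.13 m and y of offcut0 in the frame of board between -0.13 and 0.13 m and z of offcut0 in the frame of board between -0.005 and 0.06 m) or (x of offcut1 in the frame of board between -0.13 and 0.13 m and y of offcut1 in the frame of board between -0.13 and 0.13 m and z of offcut1 in the frame of board between -0.005 and 0.06 m) or (x of offcut2 in the frame of board between -0.13 and 0.13 m and y of offcut2 in the frame of board between -0.13 and 0.13 m and z of offcut2 in the frame of board between -0.005 and 0.06 m) or (x of offcut3 in the frame of board between -0.13 and 0.13 m and y of offcut3 in the frame of board between -0.13 and 0.13 m and z of offcut3 in the frame of board between -0.005 and 0.06 m) or (x of offcut4 in the frame of board between -0.13 and 0.13 m and y of offcut4 in the frame of board between -0.13 and 0.13 m and z of offcut4 in the frame of board between -0.005 and 0.06 m))).
It fails at once if one of the other things on the table is pushed more than 30 mm or knocked over (distance of any of glue, driver, tin, caliper, tyre_stack from where it was at the start of the episode above 0.03 m or angle between any of glue, tin, tyre_stack's own z axis and vertical above 0.5 rad).
Of wheel0, wheel1, wheel2, wheel3 only 3 to 4 are there at a start; the rules pass over those that are not, and their reading is None.
Of offcut0, offcut1, offcut2, offcut3, offcut4 only 3 to 5 are there at a start; the rules pass over those that are not, and their reading is None.
At some moment in a run one of offcut0, offcut1, offcut2, offcut3, offcut4 may be knocked a few centimetres aside while the robot is not near it.
Once in a run the grip may slacken for a moment while it holds something.
It also fails if it takes over 210 s, if anything falls off the work surface, if the arm or the gripper's body presses on something with over 40 N, if the wrist force passes 120 N, or if a joint passes its speed limit or range.

## Working session

There is one attempt and no reset: what is moved stays moved. The work goes in short steps, Python scripts to look and compute and a tool call to move; the robot and the scene stay as the last step left them, time stands still between calls to the robot, and variables do not carry over. Pictures are saved under pics/ and viewed, at most 14 in all, crops included, and the job is handed in when it is done.

Besides the shell and the picture viewer there is one more tool, called after "Request:" as name(argument=value, ...) on one line, values as JSON. servo_tool: Moves the arm, as the interface text tells. Shifts and turns lie within -1 to 1; 1 stands for 6 cm of shift or 6 degrees of turn. Its arguments: {"type":"object","properties":{"commands":{"type":"array"},"jaw":{"type":"number"},"force":{"type":"number"}},"required":["commands"]}

```bash
ls; mkdir -p pics; python3 - <<'E'
from workcell import bot
import cv2
s=bot.sense();print(s)
for n in ("top","scene"):
    cv2.imwrite(f"pics/{n}0.png",bot.get_image(n)); print(bot.camera_params(n))
print(bot.camera_params("wrist"),bot.hold_point_z)
E
```

```text
pics
{'clock': 0.0, 'joint_pos': array([-1.33379703,  0.57652879,  0.02485256,  1.43791488, -0.01499046,
        1.1289996 , -0.05648721]), 'joint_vel': array([-0.00279904,  0.00241354,  0.00096541, -0.00105898,  0.00058148,
       -0.00068037, -0.00155924]), 'tau': array([ 1.02291862e-03, -7.65743780e+01,  2.25076050e+00, -2.85963839e+01,
        1.53426599e-02,  1.28053312e-02, -1.32795978e-05]), 'tcp_pos': array([212.69189983, 640.08798831, 204.54269929]), 'orientation': array([ 1.59691076e-01,  9.87166686e-01, -8.28776112e-04, -8.32866028e-05]), 'force': array([-0.16309024, -0.5599579 , -0.07106161]), 'moment': array([ 0.05198408, -0.02738953,  0.022767  ]), 'grasp_force': 0.0, 'finger_gap': 0.9980079417005625}
{'fx': 434.5007970313889, 'fy': 434.5007970313889, 'cx': 324.3127124968486, 'cy': 236.2461625149387, 'rvec': array([ 1.95364338, -2.25246137,  0.24815707]), 'tvec': array([ 96.09527655, 610.45982734, 787.75414374])}
{'fx': 590.106025473851, 'fy': 590.106025473851, 'cx': 323.3528772120261, 'cy': 241.77245514601807, 'rvec': array([ 2.13754498,  1.45982174, -0.47611979]), 'tvec': array([-223.88850933, -413.00246228, 1458.80744187])}
{'fx': 409.56592390361874, 'fy': 409.56592390361874, 'cx': 321.8927368337295, 'cy': 241.62392505752246, 'hand_eye': array([[-4.17764395e-04, -9.65716616e-01, -2.59598232e-01,
         6.60074013e+01],
       [ 9.99999711e-01, -5.68439547e-04,  5.05347207e-04,
        -3.43082555e-01],
       [-6.35588096e-04, -2.59597946e-01,  9.65716575e-01,
        -1.69588844e+02],
       [ 0.00000000e+00,  0.00000000e+00,  0.00000000e+00,
         1.00000000e+00]])} 18.700000000000003
```

View pics/top0.png

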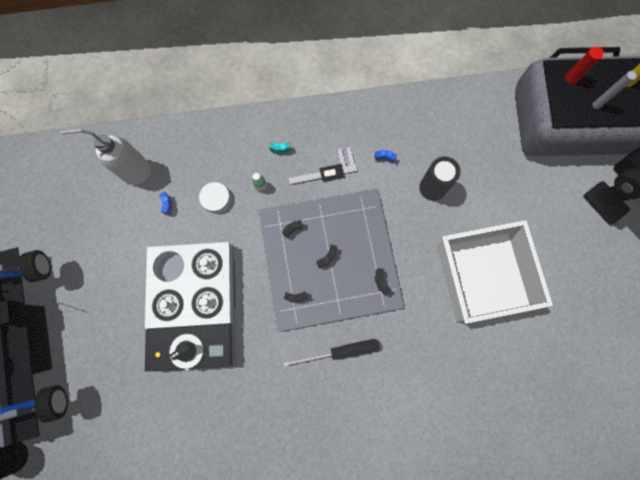

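View pics/scene0.png

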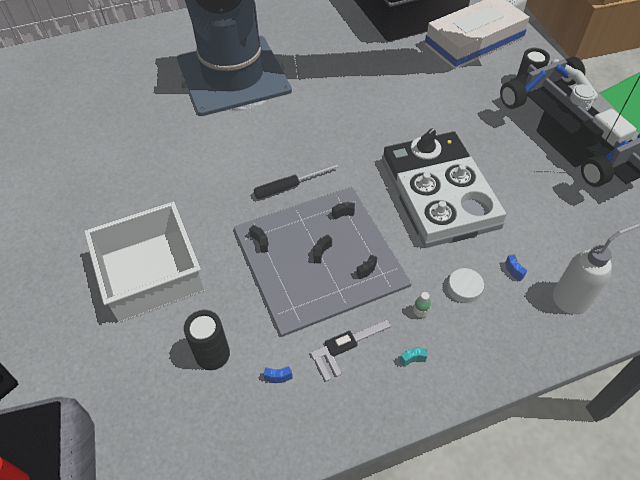

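Top view: four black offcuts lie on the board at (292,229), (328,257), (384,281) and (297,297). The blue and turquoise arcs at (385,156), (280,147) and (166,203) lie off the board and are look-alikes. There are wheels at (207,264), (168,304) and (207,302), and the cup at (168,266) is empty. The dial is at (183,351) and the tub at (497,272).

```bash
cat > h.py <<'E'
import numpy as np, cv2
from scipy.optimize import minimize
from workcell import bot
def proj(c,P):
    K=np.array([[c["fx"],0,c["cx"]],[0,c["fy"],c["cy"]],[0,0,1]])
    return cv2.projectPoints(np.asarray(P,float).reshape(-1,3),c["rvec"],c["tvec"],K,None)[0].reshape(-1,2)
def wristcam(s):
    from scipy.spatial.transform import Rotation as R
    c=dict(bot.camera_params("wrist")); T=np.eye(4); T[:3,:3]=R.from_quat(s["orientation"]).as_matrix(); T[:3,3]=s["tcp_pos"]
    M=np.linalg.inv(T@c["hand_eye"]); c["rvec"]=cv2.Rodrigues(M[:3,:3])[0].ravel(); c["tvec"]=M[:3,3]; return c
def ray(c,uv,z):
    Rm=cv2.Rodrigues(np.asarray(c["rvec"]))[0]; o=-Rm.T@c["tvec"]
    d=Rm.T@np.array([(uv[0]-c["cx"])/c["fx"],(uv[1]-c["cy"])/c["fy"],1]); return (o+d*(z-o[2])/d[2])[:2]
def box(l,w,h,z0=0):
    return [np.array([[x,y,z] for x in(-l/2,l/2) for y in(-w/2,w/2) for z in(z0,z0+h)])]
def arc(L,z0=12,h=26,ro=42,ri=28):   # list of convex slices
    a=np.linspace(-L/2/35,L/2/35,7); out=[]   # origin at mid wall, x outwards
    for p,q in zip(a[:-1],a[1:]):
        out.append(np.array([[r*np.cos(t)-35,r*np.sin(t),z] for t in(p,q) for r in(ri,ro) for z in(z0,z0+h)]))
    return out
def place(parts,x,y,yaw):
    c,s=np.cos(yaw),np.sin(yaw); M=np.array([[c,-s,0],[s,c,0],[0,0,1]])
    return [p@M.T+[x,y,0] for p in parts]
def render(cam,parts,pose,S=4,shape=(480,640)):
    m=np.zeros((shape[0]*S,shape[1]*S),np.uint8)
    for p in place(parts,*pose):
        h=cv2.convexHull((proj(cam,p)*S+S/2).astype(np.float32)).round().astype(np.int32); cv2.fillConvexPoly(m,h,1)
    return m>0
def fit(cam,mask,parts,xy,yaws,S=4):
    M=cv2.resize(mask.astype(np.uint8),None,fx=S,fy=S,interpolation=cv2.INTER_NEAREST)>0
    def cost(v):
        r=render(cam,parts,(v[0],v[1],v[2]/30),S); return 1-(r&M).sum()/max(1,(r|M).sum())
    best=None
    for y in yaws:
        r=minimize(cost,[xy[0],xy[1],y*30],method="Nelder-Mead",options=dict(initial_simplex=np.array([[0,0,0],[8,0,0],[0,8,0],[0,0,8]])+[xy[0],xy[1],y*30],maxiter=90,xatol=.1,fatol=1e-3))
        if best is None or r.fun<best.fun: best=r
    return np.array([best.x[0],best.x[1],best.x[2]/30]),1-best.fun
def regions(cam,t,p=.3): return [r for r in bot.regions_of(cam,t) if r["p"]>p]
E
cat > look.py <<'E'
from h import *
import pickle
D={}
for n in("top","scene"):
    cam=bot.camera_params(n); bot.get_image(n)
    print(n)
    for t,parts,z,ys in(("board",box(260,260,12),12,(0,.3,.6,-.3,-.6)),("tub",box(165,165,80),40,(0,.3,.6,-.3,-.6)),("warmer",box(246,168,46),30,np.arange(0,3.14,.4))):
        for r in regions(n,t)[:1]:
            hull=cv2.convexHull(np.argwhere(r["mask"])[:,::-1].astype(np.int32)); m=np.zeros((480,640),np.uint8); cv2.fillConvexPoly(m,hull,1)
            v,q=fit(cam,m,parts,ray(cam,r["location"],z),ys,2); print(t,v.round(3),round(q,3),round(r["p"],2)); D[n,t]=v
    seen=[]
    for k in("offcut0","offcut1"):
        for r in regions(n,k):
            l=np.array(r["location"]); print(k,l,round(r["p"],2),r["mask"].sum())
            if any(np.hypot(*(l-s))<8 for s in seen): continue
            seen.append(l); im=None
            v,q=fit(cam,r["mask"],arc(45),ray(cam,l,25),np.arange(0,6.2,.8)); print("   fit",v.round(3),round(q,3))
    for r in regions(n,"wheel0"): print("wheel",r["location"],round(r["p"],2),ray(cam,r["location"],46))
    for k in ("tyre_stack","glue","driver","tin","caliper"):
        for r in regions(n,k)[:1]: print(k,r["location"],round(r["p"],2),ray(cam,r["location"],20).round())
    for r in regions(n,"dial"): print("dial",r["location"],round(r["p"],2),ray(cam,r["location"],83))
print(bot.sense()["clock"])
E
python3 look.py
```

```text
top
board [5.84471e+02 2.85200e+00 4.00000e-02] 0.986 0.63
tub [ 5.03219e+02 -3.09209e+02  4.20000e-02] 0.961 0.58
warmer [525.698 293.13    3.067] 0.982 0.56
offcut0 [385.9 154.3] 0.81 168
   fit [ 7.87341e+02 -1.46992e+02 -1.61000e-01] 0.695
offcut0 [325.7 259.2] 0.79 243
   fit [579.543   8.174   3.758] 0.774
offcut0 [294.6 230.2] 0.75 207
   fit [657.214  72.268   6.701] 0.908
offcut0 [295.3 296.3] 0.73 157
   fit [510.441  83.212   3.007] 0.826
offcut0 [165.5 204.2] 0.66 232
   fit [745.783 327.437   4.743] 0.913
offcut0 [382.6 280.9] 0.64 251
   fit [519.062 -89.93    1.742] 0.821
offcut0 [284.3 147.2] 0.54 210
   fit [834.964  74.948   3.002] 0.854
offcut1 [385.9 154.3] 0.81 168
offcut1 [325.7 259.2] 0.79 243
offcut1 [294.6 230.2] 0.75 207
offcut1 [295.3 296.3] 0.73 157
offcut1 [165.5 204.2] 0.66 232
offcut1 [382.6 280.9] 0.64 251
offcut1 [284.3 147.2] 0.54 210
wheel [207.2, 301.3] 0.9 [526.12991449 253.89228275]
wheel [207.8, 263.9] 0.7 [599.96330982 246.64917945]
wheel [167.5, 305.2] 0.67 [529.5569752  331.53180221]
wheel [382.5, 284.3] 0.61 [510.43813067 -91.78564416]
tyre_
[... 901 characters left out ...]
5000e-01] 0.892
offcut1 [414.1 354.6] 0.91 400
offcut1 [340.6 210.9] 0.81 313
offcut1 [365.8 268.8] 0.8 284
offcut1 [260.4 233.6] 0.68 288
offcut1 [324.2 248.9] 0.66 345
offcut1 [516.4 269.8] 0.66 317
offcut1 [280.3 376.5] 0.63 380
wheel [279.3, 185.1] 0.74 [423.86573836 -19.42069273]
wheel [459.3, 177.3] 0.7 [537.70537565 326.97912693]
wheel [438.3, 208.7] 0.59 [594.90585203 249.14233339]
wheel [364.1, 268.0] 0.42 [668.57797508  59.60341016]
tyre_stack [205.0, 339.0] 0.74 [ 687. -246.]
glue [423.8, 305.9] 0.67 [766. 134.]
driver [277.8, 183.7] 0.63 [397. -15.]
tin [464.5, 286.0] 0.73 [756. 222.]
caliper [338.7, 345.4] 0.77 [782. -36.]
dial [425.3, 137.3] 0.57 [442.18090946 293.16059629]
1.4
```

```bash
cat > go.py <<'E'
# usage: go.py x y z [psi_deg | -]  -> shift (units, current tool axes) and turn units
import sys; from h import *
def go(x,y,z,psi=None):
    s=bot.sense(); from scipy.spatial.transform import Rotation as R
    M=R.from_quat(s["orientation"]).as_matrix(); d=M.T@(np.array([x,y,z])-s["tcp_pos"])/60
    p=np.degrees(np.arctan2(M[1,1],M[0,1])); out="shift %s"%d.round(2)
    if psi is not None:
        a=np.degrees(np.arctan2(y,x)); t=psi+180*np.round((a-psi)/180)
        n=((p-t)+180)%360-180
        out+=" psi %.1f->%.1f turn %.2f"%(p,t,n/6)
    print(out,"| tcp",s["tcp_pos"].round(1),"psi %.1f"%p,"gap %.3f gf %.1f F %s t %.1f"%(s["finger_gap"],s["grasp_force"],s["force"].round(1),s["clock"]))
if __name__=="__main__":
    a=sys.argv[1:]; go(*map(float,a))
E
python3 - <<'E'
import cv2,numpy as np
a=cv2.imread("pics/top0.png")[180:340,250:410]; b=cv2.imread("pics/scene0.png")[180:340,225:420]
cv2.imwrite("pics/c1.png",np.hstack([cv2.resize(a,(400,400),interpolation=2),cv2.resize(b,(400,400),interpolation=2)]))
E
python3 go.py 560 80 190 113
```

```text
shift [-8.44 -7.04  0.26] psi 71.6->-67.0 turn 23.10 | tcp [212.8 640.6 205.4] psi 71.6 gap 1.003 gf 0.0 F [0.3 0.2 0.2] t 1.4
```

View pics/c1.png

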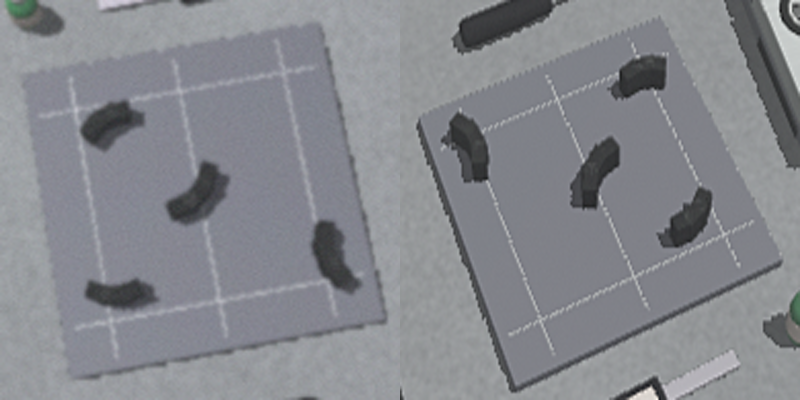

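The crop shows four black arcs, all on the board: top half at (110,125), (195,190), (335,255) and (120,293). None of them is blue, so these are the offcuts that are meant. I start with offcut A at world (657,72).

```bash
python3 go.py 657.5 72.5 180 23.4
```

```text
shift [-10.02  -6.65   0.42] psi 71.6->23.4 turn 8.04 | tcp [212.8 640.6 205.4] psi 71.6 gap 1.003 gf 0.0 F [0.3 0.2 0.2] t 1.4
```

Request:
servo_tool(commands=[[[-0.67,-0.44,0.03,0],[-0.67,-0.44,0.03,0],[-0.67,-0.44,0.03,0],[-0.67,-0.44,0.03,0],[-0.67,-0.44,0.03,0],[-0.67,-0.44,0.03,0],[-0.67,-0.44,0.03,0],[-0.67,-0.44,0.03,0],[-0.67,-0.44,0.03,0],[-0.67,-0.44,0.03,0],[-0.67,-0.44,0.03,0],[-0.67,-0.44,0.03,0],[-0.67,-0.44,0.03,0],[-0.67,-0.44,0.03,0],[-0.67,-0.44,0.03,0],[0,0,0,0],[0,0,0,0],[0,0,0,0]]], jaw=0.6, force=50)

```text
clock: 3.65
tcp_pos: [659.6, 76.3, 178.5]
orientation: [0.159, 0.987, 0.0, -0.0]
force: [0.0, 0.1, -0.3]
finger_gap: 0.594
grasp_force: 0.0
```

Works as expected. Next I take a wrist look to refine the offcut poses.

```bash
cat > wl.py <<'E'
# wrist look: fits of offcuts; optional picture name
from h import *; import sys
s=bot.sense(); im=bot.get_image("wrist"); cam=wristcam(s)
if len(sys.argv)>1: cv2.imwrite("pics/"+sys.argv[1]+".png",im)
for r in regions("wrist","offcut0"):
    l=np.array(r["location"]); m=r["mask"]; e=m.copy(); e[2:-2,2:-2]=0
    col=np.median(im[m],0)
    if e.any() or col.max()-col.min()>40: print("skip",l,col,ray(cam,l,25).round()); continue
    v,q=fit(cam,m,arc(45),ray(cam,l,25),np.arange(0,6.2,.8),2); print(l,col,round(r["p"],2),"fit",v[:2].round(1),"yaw deg %.1f"%(np.degrees(v[2])%360),round(q,3))
E
python3 wl.py w1; python3 go.py 657.5 72.5 80 23.4
```

```text
skip [636.  211.7] [79. 35. 13.] [735. 317.]
[203.6 150.1] [42. 44. 42.] 0.83 fit [582.8   3.3] yaw deg 225.5 0.818
skip [268.3  20.9] [41. 43. 41.] [512.  85.]
[316.7 216.2] [43. 45. 43.] 0.66 fit [656.6  72.4] yaw deg 23.2 0.889
[ 49.6 107. ] [21. 22. 21.] 0.63 fit [519.5 -90.2] yaw deg 93.7 0.861
shift [ 0.02 -0.07  1.64] psi 71.7->23.4 turn 8.05 | tcp [659.8  76.  178.6] psi 71.7 gap 0.595 gf 0.0 F [ 0.3 -0.5  0.4] t 3.8
```

View pics/w1.png

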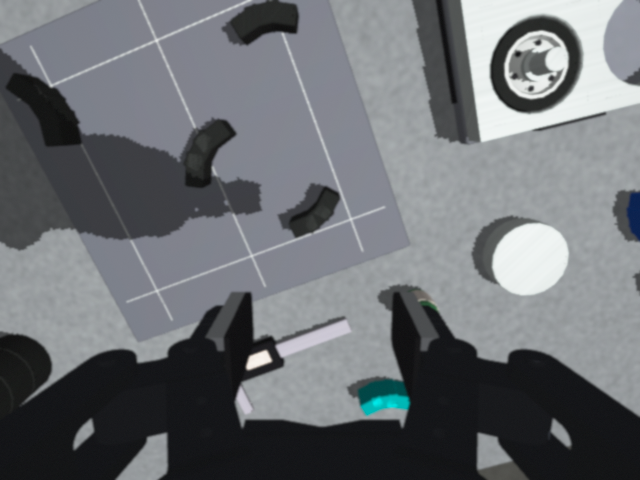

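Wrist view: offcut A at (317,212), B at (205,150), D at (265,20) and C at (45,107). The fit puts A at (656.6, 72.4), yaw 23°. I turn and go down to it.

Request:
servo_tool(commands=[[[0.03,-0.05,0.16,0.8],[0,0,0.16,0.8],[0,0,0.16,0.8],[0,0,0.16,0.8],[0,0,0.16,0.8],[0,0,0.16,0.8],[0,0,0.16,0.8],[0,0,0.16,0.8],[0,0,0.16,0.8],[0,0,0.16,0.85],[0,0,0.2,0],[0,0,0.2,0],[0,0,0.2,0],[0,0,0.2,0],[0,0,0.2,0],[0,0,0.08,0],[0,0,0,0]]])

```text
clock: 5.88
tcp_pos: [657.4, 72.2, 17.2]
orientation: [0.55, 0.835, -0.0, -0.0]
force: [-0.7, -0.3, 0.4]
finger_gap: 0.601
grasp_force: 0.0
```

Request:
servo_tool(commands=[[[0,0,0,0],[0,0,0,0],[0,0,0,0],[0,0,0,0],[0,0,0,0],[0,0,-0.5,0],[0,0,-0.5,0],[0,0,-0.6,0],[0,0,-0.3,0],[0,0,0,0]]], jaw=0)

```text
clock: 7.12
tcp_pos: [658.2, 72.4, 132.5]
orientation: [0.55, 0.835, 0.001, 0.001]
force: [-0.8, -0.4, -0.3]
finger_gap: -0.002
grasp_force: 0.0
```

```bash
python3 go.py 535 -275 120
```

```text
shift [-4.5  -4.18  0.2 ] | tcp [658.2  72.4 132.5] psi 23.3 gap -0.002 gf 0.0 F [-0.8 -0.4 -0.3] t 7.1
```

The grip came up empty, so I look again.

```bash
python3 wl.py w2; cat > tl.py <<'E'
from h import *
for n in("scene","top"):
    im=bot.get_image(n); cam=bot.camera_params(n)
    for r in regions(n,"offcut0"):
        l=np.array(r["location"]); col=np.median(im[r["mask"]],0); w=ray(cam,l,25)
        if col.max()-col.min()>40: continue
        v,q=fit(cam,r["mask"],arc(45),w,np.arange(0,6.2,.8),3); print(n,l,round(r["p"],2),v[:2].round(1),"yaw %.1f"%(np.degrees(v[2])%360),round(q,3))
print(bot.sense()["clock"])
E
python3 tl.py
```

```text
[316.4 227. ] [57. 58. 56.] 0.91 fit [656.4  73.1] yaw deg 24.9 0.929
[123.7 131.2] [54. 55. 53.] 0.89 fit [509.   81.8] yaw deg 175.3 0.939
[191.6 271.1] [39. 40. 39.] 0.8 fit [582.7   3.6] yaw deg 226.2 0.832
skip [542.9 315.2] [104. 105.   0.] [833.  77.]
[ 67.5 353.6] [27. 28. 27.] 0.65 fit [520.  -89.6] yaw deg 94.0 0.868
scene [260.7 236.7] 0.81 [514.8 -90.3] yaw 104.5 0.859
scene [341.3 208.9] 0.76 [510.6  83.1] yaw 182.2 0.848
scene [141.5 260.4] 0.55 [ 569.  -358.5] yaw 10.3 0.047
scene [322.9 246.7] 0.53 [578.9   9.5] yaw 212.7 0.864
scene [364.8 270.2] 0.51 [657.9  72.1] yaw 22.7 0.934
top [383.9 285. ] 0.65 [516.3 -90.6] yaw 102.6 0.834
top [330.2 255.9] 0.6 [585.4   1.3] yaw 228.8 0.816
7.425
```

View pics/w2.png

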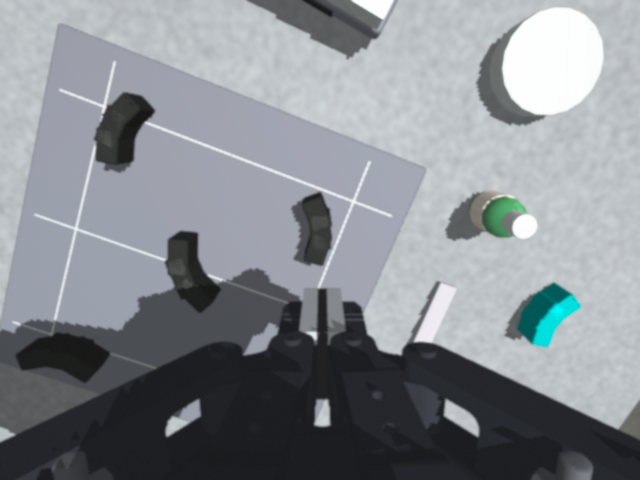

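The piece has not moved: (657,72), at pixel (316,227). I evidently lifted before the fingers had closed. I go back down and give them more time.

Request:
servo_tool(commands=[[[0,0,0,0],[0,0,0,0],[0,0,0,0],[0,0,0,0],[0,0,0,0],[0,0,0,0],[0,0,0.3,0],[0,0,0.3,0],[0,0,0.3,0],[0,0,0.3,0],[0,0,0.3,0],[0,0,0.3,0],[0,0,0.13,0],[0,0,0,0]]], jaw=0.6)

```text
clock: 9.18
tcp_pos: [657.3, 72.3, 15.2]
orientation: [0.55, 0.835, -0.0, -0.0]
force: [0.4, 0.0, 0.4]
finger_gap: 0.597
grasp_force: 0.0
```

Request:
servo_tool(commands=[[[0,0,0,0],[0,0,0,0],[0,0,0,0],[0,0,0,0],[0,0,0,0],[0,0,0,0],[0,0,0,0],[0,0,0,0],[0,0,0,0],[0,0,0,0]]], jaw=0)

```text
clock: 10.42
tcp_pos: [657.5, 72.3, 15.8]
orientation: [0.55, 0.835, -0.0, -0.0]
force: [0.0, -0.6, 0.7]
finger_gap: 0.002
grasp_force: 0.0
```

```bash
python3 - <<'E'
from h import *
s=bot.sense();print(s["orientation"],s["tcp_pos"],s["joint_pos"].round(2))
a=bot.get_image("wrist"); b=bot.get_image("scene")[215:315,310:430]
cv2.imwrite("pics/w3.png",np.hstack([cv2.resize(a,(400,300)),cv2.resize(b,(400,300),interpolation=2)]))
cs=bot.camera_params("scene")
print(proj(cs,[s["tcp_pos"]]),proj(wristcam(s),[s["tcp_pos"]]))
E
```

```text
[ 5.49635667e-01  8.35404472e-01 -3.57354756e-05 -1.86785320e-05] [657.52021632  72.33119876  15.76521549] [-0.34  0.77  0.27  1.67 -0.28  0.73  0.48]
[[367.14988741 270.17189076]] [[323.03305487 285.61307841]]
```

View pics/w3.png

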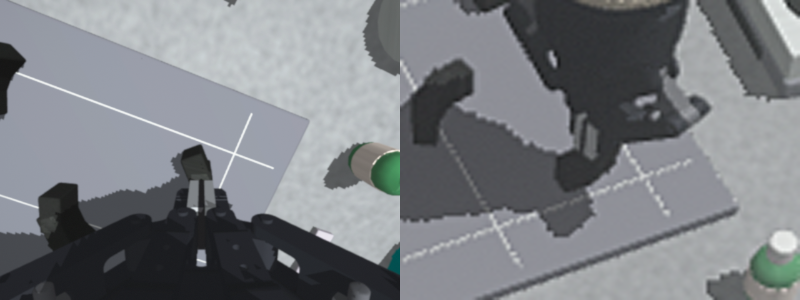

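```bash
python3 - <<'E'
from h import *
a=bot.get_image("wrist")[200:400,230:430]; b=bot.get_image("scene")[235:295,345:405]
f=lambda i:cv2.resize(cv2.convertScaleAbs(i,alpha=2,beta=10),(400,400),interpolation=2)
cv2.imwrite("pics/w4.png",np.hstack([f(a),f(b)])); print(bot.sense()["finger_gap"],bot.sense()["grasp_force"])
E
```

```text
-0.002077863348690572 0.0
```

View pics/w4.png

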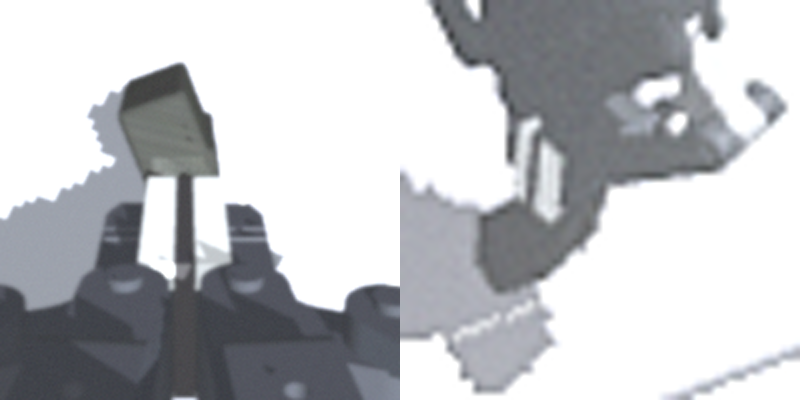

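Request:
servo_tool(commands=[[[0,0,-0.5,0],[0,0,-0.5,0],[0,0,-0.5,0],[0,0,-0.5,0],[0,0,0,0]]])

```text
clock: 11.25
tcp_pos: [659.1, 72.3, 138.4]
orientation: [0.55, 0.835, 0.001, 0.002]
force: [0.1, -0.4, -1.0]
finger_gap: 0.005
grasp_force: 0.0
```

```bash
python3 wl.py w5;python3 tl.py; python3 go.py 656 73 15 24; python3 - <<'E'
from h import *
for n in("scene","top"):
    c=bot.camera_params(n); print(n,-cv2.Rodrigues(c["rvec"])[0].T@c["tvec"])
E
```

```text
[314.  226.9] [56. 58. 56.] 0.91 fit [656.2  73.5] yaw deg 25.3 0.903
skip [538.6 310.3] [110. 111.   0.] [834.  78.]
[ 68.  348.8] [27. 28. 27.] 0.88 fit [519.8 -90. ] yaw deg 92.6 0.865
[124.9 125.8] [54. 55. 53.] 0.81 fit [509.3  82.1] yaw deg 176.1 0.92
[188.9 265.6] [47.  47.  45.5] 0.59 fit [582.8   3.2] yaw deg 226.3 0.817
scene [367.1 267.5] 0.85 [657.6  71.5] yaw 20.4 0.918
scene [323.5 246.2] 0.79 [579.9   8.8] yaw 211.1 0.823
scene [259.4 235. ] 0.72 [514.6 -90.7] yaw 106.8 0.868
scene [343.5 210.2] 0.57 [509.9  83.9] yaw 178.4 0.897
scene [447.9 194.9] 0.41 [561.5 306. ] yaw 319.0 0.053
top [382.5 283.3] 0.67 [516.9 -90.4] yaw 101.6 0.867
top [326.8 254.2] 0.48 [586.5   0.6] yaw 231.2 0.846
11.55
shift [ 0.02 -0.01  2.  ] psi 23.3->24.0 turn -0.11 | tcp [657.   72.3 134.7] psi 23.3 gap 0.002 gf 0.0 F [ 0.6 -0.8 -0.6] t 11.6
scene [1189.38069453 -217.80469213  941.67453533]
top [429.55675309  31.82279261 903.83648947]
```

```bash
python3 - <<'E'
from h import *
s=bot.sense(); im=bot.get_image("scene"); cs=bot.camera_params("scene"); S=4
u0,v0=300,150
a=cv2.resize(im[v0:v0+150,u0:u0+100],None,fx=S,fy=S,interpolation=cv2.INTER_CUBIC); a=cv2.convertScaleAbs(a,alpha=1.6)
mk=lambda p,c:cv2.drawMarker(a,tuple(((proj(cs,[p])[0]-[u0,v0]+.5)*S).round().astype(int).tolist()),c,0,12,1)
T=s["tcp_pos"]; mk(T,(0,0,255)); mk(T+[0,0,-119],(0,255,255)); mk([657,72,38],(0,255,0)); mk([657,72,12],(255,0,0))
w=cv2.convertScaleAbs(cv2.imread("pics/w5.png"),alpha=1.6); cw=wristcam(s)
for p in place(arc(45),656.8,72.7,.41):
    cv2.polylines(w,[cv2.convexHull(proj(cw,p).astype(np.float32)).astype(np.int32)],True,(0,255,0),1)
cv2.drawMarker(w,tuple(proj(cw,[T])[0].astype(int).tolist()),(0,0,255),0,12,1)
w=w[150:450,220:420]; w=cv2.resize(w,(400,600))
cv2.imwrite("pics/w6.png",np.hstack([a,w]))
E
```

```text
(no output)
```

View pics/w6.png

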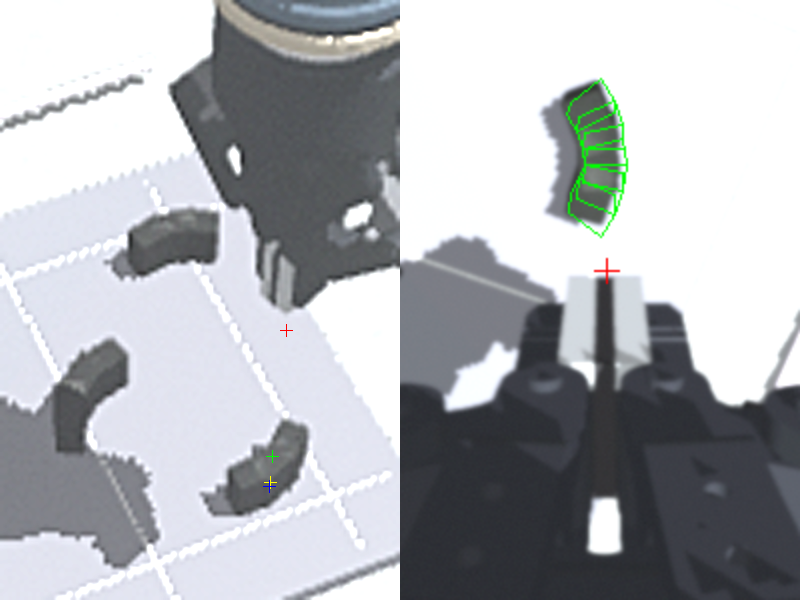

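The left panel shows the visible fingertips at (288,308), about 20 mm above the reported TCP marker at (286,330). The piece fit is good. So the fingers shut just above the piece. I will go about 17 mm deeper, watching the force.

Request:
servo_tool(commands=[[[0,0,0,0],[0,0,0,0],[0,0,0,0],[0,0,0,0],[0,0,0.3,0],[0,0,0.3,0],[0,0,0.3,0],[0,0,0.3,0],[0,0,0.3,0],[0,0,0.3,0],[0,0,0.15,0],[0,0,0.1,0],[0,0,0.08,0],[0,0,0.07,0],[0,0,0,0]]], jaw=0.6)

```text
clock: 13.48
tcp_pos: [657.5, 72.4, 3.8]
orientation: [0.55, 0.835, 0.0, -0.0]
force: [-0.4, 0.1, 0.1]
finger_gap: 0.607
grasp_force: 0.0
```

Request:
servo_tool(commands=[[[0,0,0.05,0],[0,0,0,0],[0,0,0,0],[0,0,0,0],[0,0,0,0],[0,0,0,0],[0,0,0,0]]], jaw=0)

```text
clock: 14.35
tcp_pos: [657.6, 72.4, 0.9]
orientation: [0.55, 0.835, 0.0, 0.0]
force: [-0.3, 0.0, 1.2]
finger_gap: 0.167
grasp_force: 46.4
```

```bash
python3 go.py 533 -274 110
```

```text
shift [-4.48 -4.19 -1.82] | tcp [657.6  72.4   0.9] psi 23.3 gap 0.167 gf 46.4 F [-0.3  0.   1.2] t 14.3
```

Request:
servo_tool(commands=[[[0,0,-0.3,0],[0,0,-0.5,0],[0,0,-0.5,0],[0,0,-0.5,0],[-0.2,-0.19,0,0],[-0.42,-0.4,0,0],[-0.45,-0.42,0,0],[-0.45,-0.42,0,0],[-0.45,-0.42,0,0],[-0.45,-0.42,0,0],[-0.45,-0.42,0,0],[-0.45,-0.42,0,0],[-0.45,-0.42,0,0],[-0.45,-0.42,0,0],[-0.26,-0.24,0,0],[0,0,0,0],[0,0,0,0]]])

```text
clock: 16.48
tcp_pos: [533.6, -272.5, 108.7]
orientation: [0.549, 0.836, 0.001, -0.0]
force: [0.1, 0.1, -0.2]
finger_gap: 0.168
grasp_force: 46.3
```

```bash
python3 go.py 533 -274 25; python3 - <<'E'
from h import *
v0=[502.,-308.5,.05]
for a in((33,33),(33,-33),(-33,33),(-33,-33)):
    print(a,place([np.array([[*a,0.]])],*v0)[0].round(1))
for w in((-88,0),(1.5,-38.5),(1.5,38.5),(78.5,-38.5),(78.5,38.5)): print(w,place([np.array([[*w,0.]])],525.9,292.9,-.076)[0].round(1))
E
```

```text
shift [-0.02 -0.02  1.39] | tcp [ 533.6 -272.5  108.7] psi 23.4 gap 0.168 gf 46.3 F [ 0.1  0.1 -0.2] t 16.5
(33, 33) [[ 533.3 -273.9    0. ]]
(33, -33) [[ 536.6 -339.8    0. ]]
(-33, 33) [[ 467.4 -277.2    0. ]]
(-33, -33) [[ 470.7 -343.1    0. ]]
(-88, 0) [[438.2 299.6   0. ]]
(1.5, -38.5) [[524.5 254.4   0. ]]
(1.5, 38.5) [[530.3 331.2   0. ]]
(78.5, -38.5) [[601.3 248.6   0. ]]
(78.5, 38.5) [[607.1 325.3   0. ]]
```

Held. I lower it into the tub and release.

Request:
servo_tool(commands=[[[0,0,0.3,0],[0,0,0.4,0],[0,0,0.4,0],[0,0,0.3,0],[0,0,0,0]]])

```text
clock: 17.1
tcp_pos: [532.7, -272.7, 23.6]
orientation: [0.549, 0.836, -0.0, -0.001]
force: [-0.5, 0.6, -0.4]
finger_gap: 0.166
grasp_force: 46.3
```

Request:
servo_tool(commands=[[[0,0,0,0],[0,0,0,0],[0,0,0,0],[0,0,0,0],[0,0,0,0],[0,0,-0.5,0],[0,0,-0.5,0],[0,0,-0.5,0],[0,0,0,0]]], jaw=0.45)

```text
clock: 18.23
tcp_pos: [534.3, -274.8, 117.1]
orientation: [0.55, 0.835, 0.0, 0.002]
force: [-0.4, -0.1, -0.0]
finger_gap: 0.448
grasp_force: 0.0
```

```bash
python3 tl.py; python3 go.py 516 -90.5 110 104; python3 go.py 581 8 110 215
```

```text
scene [324.3 246.7] 0.67 [579.    9.5] yaw 213.8 0.864
scene [343.5 210.3] 0.65 [510.5  83.4] yaw 180.4 0.89
scene [169.  272.6] 0.63 [ 525.9 -274.6] yaw 206.6 0.54
scene [205.4 339.2] 0.63 [ 724.7 -240.9] yaw 180.8 0.216
scene [259.1 235.8] 0.51 [516.1 -91. ] yaw 105.4 0.876
top [464.  268.8] 0.75 [ 530.6 -270.4] yaw 27.3 0.839
top [328.3 253.7] 0.74 [579.9   7.5] yaw 216.5 0.822
top [296.8 298.3] 0.63 [509.9  82.4] yaw 174.6 0.906
top [383.3 286.3] 0.6 [517.6 -90.3] yaw 101.2 0.846
18.425
shift [2.91 0.95 0.07] psi 23.3->-76.0 turn 16.55 | tcp [ 532.6 -273.6  113.9] psi 23.3 gap 0.450 gf 0.0 F [-0.5 -0.4 -0.2] t 18.4
shift [3.99 2.6  0.07] psi 23.3->35.0 turn -1.95 | tcp [ 532.6 -273.6  113.9] psi 23.3 gap 0.450 gf 0.0 F [-0.5 -0.4 -0.2] t 18.4
```

Request:
servo_tool(commands=[[[0.3,0.1,0,0],[0.45,0.15,0,0],[0.45,0.15,0,0],[0.5,0.16,0,0],[0.5,0.16,0,0],[0.5,0.16,0,0],[0.21,0.07,0,0],[0,0,0.07,-1],[0,0,0.07,-1],[0,0,0.07,-1],[0,0,0.07,-1],[0,0,0.07,-1],[0,0,0.07,-1],[0,0,0.07,-1],[0,0,0.07,-1],[0,0,0.07,-1],[0,0,0.07,-1],[0,0,0.07,-1],[0,0,0.07,-1],[0,0,0,-1]]], jaw=0.6)

```text
clock: 20.92
tcp_pos: [515.8, -91.4, 63.8]
orientation: [-0.1, 0.995, -0.0, -0.001]
force: [-0.4, -0.4, -0.2]
finger_gap: 0.602
grasp_force: 0.0
```

```bash
python3 wl.py; python3 go.py 517 -90.5 1 103
```

```text
[317.4 264.5] [54. 55. 53.] 0.83 fit [519.6 -89.8] yaw deg 96.7 0.81
skip [616.5 311.1] [26. 27. 26.] [513.  74.]
shift [-0.02  0.01  1.05] psi 101.4->-77.0 turn 29.73 | tcp [516.  -91.5  64.1] psi 101.4 gap 0.600 gf 0.0 F [ 0.2 -1.3  0.5] t 21.0
```

Request:
servo_tool(commands=[[[-0.03,0,0.25,0],[0,0,0.25,0],[0,0,0.25,0],[0,0,0.2,0],[0,0,0.1,0],[0,0,0,0]]])

```text
clock: 21.78
tcp_pos: [517.9, -90.7, 1.0]
orientation: [-0.099, 0.995, 0.0, -0.0]
force: [0.5, 0.3, 0.4]
finger_gap: 0.601
grasp_force: 0.0
```

Request:
servo_tool(commands=[[[0,0,0,0],[0,0,0,0],[0,0,0,0],[0,0,0,0],[0,0,0,0],[0,0,0,0],[0,0,-0.3,0],[0,0,-0.5,0],[0,0,-0.5,0],[0,0,-0.5,0],[0,0,0,0]]], jaw=0)

```text
clock: 23.15
tcp_pos: [519.5, -91.0, 111.6]
orientation: [-0.098, 0.995, -0.0, 0.002]
force: [0.0, 0.3, -0.7]
finger_gap: 0.165
grasp_force: 46.4
```

```bash
python3 go.py 468 -278 108
```

```text
shift [ 1.45 -2.89  0.06] | tcp [519.5 -91.  111.6] psi 101.3 gap 0.165 gf 46.4 F [ 0.   0.3 -0.7] t 23.1
```

Request:
servo_tool(commands=[[[0.15,-0.29,0,0],[0.22,-0.44,0,0],[0.24,-0.48,0,0],[0.24,-0.48,0,0],[0.24,-0.48,0,0],[0.22,-0.44,0,0],[0.14,-0.28,0,0],[0,0,0,0],[0,0,0.4,0],[0,0,0.4,0],[0,0,0.4,0],[0,0,0.25,0],[0,0,0,0]]])

```text
clock: 24.78
tcp_pos: [466.5, -276.8, 21.5]
orientation: [-0.099, 0.995, 0.001, -0.001]
force: [-0.5, 0.2, 0.0]
finger_gap: 0.173
grasp_force: 46.4
```

Request:
servo_tool(commands=[[[0,0,0,0],[0,0,0,0],[0,0,0,0],[0,0,0,0],[0,0,0,0],[0,0,-0.5,0],[0,0,-0.5,0],[0,0,-0.5,0],[0,0,0,0]]], jaw=0.45)

```text
clock: 25.9
tcp_pos: [468.1, -278.5, 114.5]
orientation: [-0.099, 0.995, -0.001, 0.002]
force: [0.5, -0.1, -0.2]
finger_gap: 0.449
grasp_force: 0.0
```

```bash
python3 tl.py;  python3 go.py 581 8 110 215
```

```text
scene [159.5 248. ] 0.81 [ 473.  -277.2] yaw 104.5 0.858
scene [343.  211.2] 0.66 [510.8  84.5] yaw 174.6 0.881
scene [322.  247.8] 0.64 [580.   9.] yaw 210.3 0.851
scene [169.3 271.4] 0.55 [ 526.6 -274.3] yaw 209.2 0.523
top [476.6 296.7] 0.85 [ 467.1 -275.1] yaw 97.7 0.838
top [295.2 297.7] 0.72 [510.   83.2] yaw 172.2 0.892
top [468.  266.4] 0.49 [ 530.6 -270.6] yaw 22.0 0.829
26.1
shift [-2.81  4.29  0.03] psi 101.3->35.0 turn 11.05 | tcp [ 466.2 -277.6  111.5] psi 101.3 gap 0.448 gf 0.0 F [-0.4 -0.1  1.1] t 26.1
```

Request:
servo_tool(commands=[[[-0.2,0.3,0,0],[-0.33,0.5,0,0],[-0.33,0.5,0,0],[-0.33,0.5,0,0],[-0.33,0.5,0,0],[-0.33,0.5,0,0],[-0.33,0.5,0,0],[-0.33,0.5,0,0],[-0.3,0.47,0,0],[0,0,0.07,1],[0,0,0.07,1],[0,0,0.07,1],[0,0,0.07,1],[0,0,0.07,1],[0,0,0.07,1],[0,0,0.07,1],[0,0,0.07,1],[0,0,0.07,1],[0,0,0.07,1],[0,0,0.07,1]]], jaw=0.6)

```text
clock: 28.6
tcp_pos: [581.1, 6.4, 64.9]
orientation: [0.461, 0.888, -0.001, -0.001]
force: [-0.0, 0.2, -0.6]
finger_gap: 0.603
grasp_force: 0.0
```

```bash
python3 wl.py; python3 go.py 581 8 1 218
```

```text
[329.9 260.4] [50.  51.  49.5] 0.9 fit [582.9   3.7] yaw deg 225.1 0.81
skip [297.4  48.6] [55. 57. 54.] [512.  84.]
shift [0.02 0.02 1.06] psi 35.3->38.0 turn -0.46 | tcp [580.9   6.6  64.7] psi 35.3 gap 0.600 gf 0.0 F [-1.   0.1 -0.1] t 28.7
```

Request:
servo_tool(commands=[[[0,0,0.25,-0.5],[0,0,0.25,0],[0,0,0.25,0],[0,0,0.2,0],[0,0,0.1,0],[0,0,0,0]]])

```text
clock: 29.45
tcp_pos: [581.7, 6.4, 2.8]
orientation: [0.436, 0.9, -0.0, -0.0]
force: [-0.5, 0.4, 0.2]
finger_gap: 0.598
grasp_force: 0.0
```

Request:
servo_tool(commands=[[[0,0,0,0],[0,0,0,0],[0,0,0,0],[0,0,0,0],[0,0,0,0],[0,0,0,0],[0,0,-0.3,0],[0,0,-0.5,0],[0,0,-0.5,0],[0,0,-0.5,0],[0,0,0,0]]], jaw=0)

```text
clock: 30.82
tcp_pos: [583.3, 6.4, 113.5]
orientation: [0.436, 0.9, 0.001, 0.002]
force: [0.1, -0.2, -1.8]
finger_gap: 0.171
grasp_force: 46.3
```

```bash
python3 go.py 535 -338 108
```

```text
shift [-4.   -4.19  0.09] | tcp [583.3   6.4 113.5] psi 38.3 gap 0.171 gf 46.3 F [ 0.1 -0.2 -1.8] t 30.8
```

Request:
servo_tool(commands=[[[-0.25,-0.26,0,0],[-0.4,-0.42,0,0],[-0.45,-0.47,0,0],[-0.45,-0.47,0,0],[-0.45,-0.47,0,0],[-0.45,-0.47,0,0],[-0.45,-0.47,0,0],[-0.45,-0.47,0,0],[-0.4,-0.42,0,0],[-0.25,-0.27,0,0],[0,0,0,0],[0,0,0.4,0],[0,0,0.4,0],[0,0,0.4,0],[0,0,0.25,0],[0,0,0,0]]])

```text
clock: 32.83
tcp_pos: [533.1, -336.4, 23.2]
orientation: [0.435, 0.9, 0.0, -0.001]
force: [0.8, 0.1, -0.3]
finger_gap: 0.168
grasp_force: 46.3
```

Request:
servo_tool(commands=[[[0,0,0,0],[0,0,0,0],[0,0,0,0],[0,0,0,0],[0,0,0,0],[0,0,-0.5,0],[0,0,-0.5,0],[0,0,-0.5,0],[0,0,0,0]]], jaw=0.45)

```text
clock: 33.95
tcp_pos: [534.7, -338.7, 116.7]
orientation: [0.436, 0.9, -0.0, 0.002]
force: [0.1, -0.3, -0.9]
finger_gap: 0.451
grasp_force: 0.0
```

```bash
python3 tl.py;  python3 go.py 510.5 83 110 175
```

```text
scene [140.3 282.1] 0.79 [ 531.3 -333.2] yaw 220.7 0.576
scene [344. 209.] 0.73 [510.6  83.1] yaw 182.4 0.881
scene [173.3 239.6] 0.7 [ 455.9 -250.4] yaw 129.4 0.866
scene [167.2 269. ] 0.67 [ 527.9 -274.8] yaw 208.5 0.583
scene [146.8 263.3] 0.34 [ 502.8 -367.3] yaw 197.4 0.055
top [496.1 255.5] 0.72 [ 533.9 -337.5] yaw 224.2 0.856
top [298.  299.6] 0.62 [509.9  82.3] yaw 175.4 0.871
top [467.8 267.1] 0.5 [ 531.5 -271.6] yaw 22.5 0.902
top [472.4 310.2] 0.49 [ 435.9 -264. ] yaw 159.2 0.399
top [261.9 182.6] 0.39 [761.  132.8] yaw 100.8 0.611
34.15
shift [5.73 4.05 0.06] psi 38.3->-5.0 turn 7.22 | tcp [ 532.9 -337.3  113.2] psi 38.3 gap 0.451 gf 0.0 F [ 0.1  0.5 -0.9] t 34.1
```

Request:
servo_tool(commands=[[[0.3,0.21,0,0],[0.5,0.35,0,0],[0.55,0.39,0,0],[0.55,0.39,0,0],[0.55,0.39,0,0],[0.55,0.39,0,0],[0.55,0.39,0,0],[0.55,0.39,0,0],[0.55,0.39,0,0],[0.55,0.39,0,0],[0.53,0.37,0,0],[0,0,0.11,1],[0,0,0.11,1],[0,0,0.11,1],[0,0,0.11,1],[0,0,0.11,1],[0,0,0.11,1],[0,0,0.1,1],[0,0,0,0]]], jaw=0.6)

```text
clock: 36.52
tcp_pos: [509.5, 83.6, 67.8]
orientation: [0.729, 0.685, -0.001, -0.001]
force: [0.5, -0.9, 1.0]
finger_gap: 0.601
grasp_force: 0.0
```

```bash
python3 wl.py; python3 go.py 510.2 82.8 1 177
```

```text
[327.9 260.6] [49. 50. 48.] 0.85 fit [509.5  83.2] yaw deg 173.0 0.926
skip [445.3 264.2] [155. 144. 142.] [576.  75.]
shift [-0.01  0.    1.12] psi -3.5->-3.0 turn -0.08 | tcp [510.2  83.3  68.5] psi -3.5 gap 0.598 gf 0.0 F [0.1 0.9 0.6] t 36.6
```

Request:
servo_tool(commands=[[[0,0,0.25,0],[0,0,0.25,0],[0,0,0.25,0],[0,0,0.25,0],[0,0,0.12,0],[0,0,0,0]]])

```text
clock: 37.38
tcp_pos: [510.6, 82.5, 0.8]
orientation: [0.73, 0.684, -0.0, -0.0]
force: [-0.7, -0.0, 0.0]
finger_gap: 0.599
grasp_force: 0.0
```

Request:
servo_tool(commands=[[[0,0,0,0],[0,0,0,0],[0,0,0,0],[0,0,0,0],[0,0,0,0],[0,0,0,0],[0,0,-0.3,0],[0,0,-0.5,0],[0,0,-0.5,0],[0,0,-0.5,0],[0,0,0,0]]], jaw=0)

```text
clock: 38.75
tcp_pos: [512.3, 83.0, 111.5]
orientation: [0.729, 0.684, 0.002, 0.001]
force: [0.3, 0.0, -1.0]
finger_gap: 0.167
grasp_force: 47.2
```

```bash
python3 go.py 470 -340 108
```

```text
shift [-7.08 -0.25  0.05] | tcp [512.3  83.  111.5] psi -3.7 gap 0.167 gf 47.2 F [ 0.3  0.  -1. ] t 38.8
```

Request:
servo_tool(commands=[[[-0.3,0,0,0],[-0.5,-0.02,0,0],[-0.6,-0.02,0,0],[-0.6,-0.02,0,0],[-0.6,-0.02,0,0],[-0.6,-0.02,0,0],[-0.6,-0.02,0,0],[-0.6,-0.02,0,0],[-0.6,-0.02,0,0],[-0.6,-0.02,0,0],[-0.6,-0.02,0,0],[-0.6,-0.02,0,0],[-0.5,-0.02,0,0],[-0.35,-0.02,0,0],[0,0,0,0],[0,0,0.4,0],[0,0,0.4,0],[0,0,0.4,0],[0,0,0.25,0],[0,0,0,0]]])

```text
clock: 41.25
tcp_pos: [465.1, -371.9, 21.0]
orientation: [0.729, 0.685, 0.0, -0.002]
force: [0.0, 4.4, -3.7]
finger_gap: 0.162
grasp_force: 83.2
```

Request:
servo_tool(commands=[[[0,0,0,0],[0,0,0,0],[0,0,0,0],[0,0,0,0],[0,0,0,0],[0,0,-0.5,0],[0,0,-0.5,0],[0,0,-0.5,0],[0,0,0,0]]], jaw=0.45)

```text
clock: 42.38
tcp_pos: [466.9, -375.7, 115.2]
orientation: [0.73, 0.684, 0.0, 0.002]
force: [-0.2, 0.3, 0.1]
finger_gap: 0.444
grasp_force: 0.0
```

```bash
python3 wl.py w7; python3 tl.py;  python3 go.py 438.2 299.6 160 20; python3 - <<'E'
from h import *
a=cv2.imread("pics/w7.png"); b=bot.get_image("top")[310:390,140:240]; cv2.imwrite("pics/top2.png",bot.get_image("top"))
c=bot.get_image("scene")[115:175,385:465]
cv2.imwrite("pics/v7.png",np.hstack([cv2.resize(a,(400,300)),cv2.resize(c,(400,300),interpolation=2)]))
E
```

```text
skip [277.8  24.1] [21. 22. 21.] [ 450. -250.]
[421.4 166.8] [41. 43. 41.] 0.77 fit [ 530.1 -336.2] yaw deg 215.6 0.828
[294.7 210.1] [41. 43. 41.] 0.73 fit [ 446.1 -357.1] yaw deg 182.0 0.652
[419.1  58.8] [40. 41. 40.] 0.71 fit [ 529.9 -274.3] yaw deg 23.4 0.869
scene [115.1 254.4] 0.88 [ 460.  -357.3] yaw 340.5 0.865
scene [171.2 239.5] 0.57 [ 453.9 -250.5] yaw 130.3 0.863
scene [167.5 272.5] 0.56 [ 528.  -274.1] yaw 210.1 0.541
scene [141.8 279.8] 0.55 [ 532.1 -333.7] yaw 217.9 0.599
top [517. 298.] 0.8 [ 452.  -358.2] yaw 330.4 0.711
top [495.8 254.1] 0.63 [ 534.4 -336.9] yaw 223.2 0.863
top [468.1 267.3] 0.56 [ 531.6 -272.2] yaw 23.9 0.887
42.675
shift [11.18 -1.18 -0.8 ] psi -3.7->20.0 turn -3.95 | tcp [ 465.4 -374.   111.6] psi -3.7 gap 0.451 gf 0.0 F [-0.4  0.6 -0.1] t 42.7
```

View pics/v7.png

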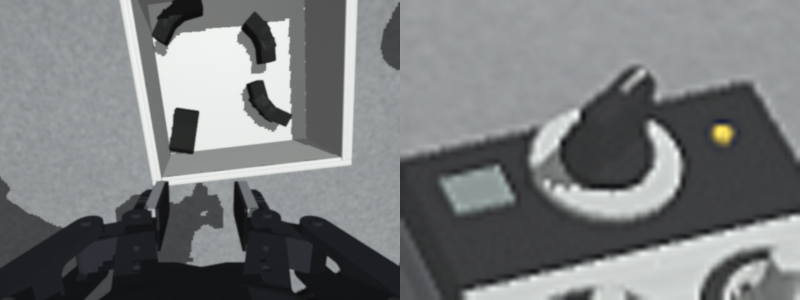

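Wrist view: all four black pieces lie in the tub at about (180,20), (258,38), (265,105) and (185,130). The dial mark in the scene crop points away, so the dial is on. Next I go above the dial.

Request:
servo_tool(commands=[[[0.4,0.1,-0.05,0],[0.62,0.1,-0.05,0],[0.63,0.1,-0.05,0],[0.63,0.1,-0.05,0],[0.63,0.1,-0.05,0],[0.63,0.1,-0.05,0],[0.63,0.1,-0.05,0],[0.63,0.1,-0.05,0],[0.63,0.1,-0.05,0],[0.63,-0.2,-0.05,0],[0.63,-0.21,-0.05,0],[0.63,-0.21,-0.05,0],[0.63,-0.21,-0.05,0],[0.63,-0.21,-0.05,0],[0.63,-0.21,-0.05,0],[0.63,-0.21,-0.05,-1],[0.6,-0.21,0,0],[0.4,-0.21,0,0],[0.2,-0.21,0,0],[0,0,0,0]]])

```text
clock: 45.32
tcp_pos: [428.6, 287.6, 160.2]
orientation: [0.692, 0.722, -0.0, -0.0]
force: [0.2, 0.1, 0.8]
finger_gap: 0.445
grasp_force: 0.0
```

```bash
cat > dl.py <<'E'
from h import *; import sys
s=bot.sense(); im=bot.get_image("wrist"); cam=wristcam(s); cv2.imwrite("pics/%s.png"%sys.argv[1],im)
print(proj(cam,[[438.2,299.6,83],[438.2,299.6,50]]).round())
for n,c in(("wrist",cam),("top",bot.camera_params("top")),("scene",bot.camera_params("scene"))):
    if n!="wrist": im=bot.get_image(n)
    for r in regions(n,"dial")[:2]: print(n,r["location"],round(r["p"],2),ray(c,r["location"],80).round(1),r["mask"].sum())
    best=[]
    g=cv2.cvtColor(im,cv2.COLOR_BGR2GRAY).astype(float); g=cv2.GaussianBlur(g,(3,3),0)
    S=2; G=cv2.resize(g,None,fx=S,fy=S)
    disc=[np.array([[20*np.cos(t),20*np.sin(t),z] for t in np.linspace(0,6.28,40)]) for z in (52,)]
    bar=box(38,14,30,60)
    for v in np.arange(-.3,2.3,.05):
        b=render(c,bar,(438.2,299.6,-.076-v),S); d=render(c,disc,(438.2,299.6,0),S)&~b
        if b.sum() and d.sum(): best.append((G[d].mean()-G[b].mean(),round(v,2)))
    print(n,sorted(best)[::-1][:4])
E
python3 dl.py w8; python3 go.py 438.2 299.6 150
```

```text
[[339. 222.]
 [337. 212.]]
wrist [335.9, 213.0] 0.98 [436.1 304.7] 2986
wrist [(np.float64(-10.492765772515739), np.float64(1.8)), (np.float64(-10.76077315167683), np.float64(1.7)), (np.float64(-10.810078077568157), np.float64(1.75)), (np.float64(-11.067061123017872), np.float64(1.65))]
top [181.8, 352.3] 0.67 [436.2 298.9] 409
top [(np.float64(12.517313051043118), np.float64(1.05)), (np.float64(12.41544182929573), np.float64(1.1)), (np.float64(12.279685676042831), np.float64(1.15)), (np.float64(11.914004186148077), np.float64(1.2))]
scene [423.8, 137.8] 0.67 [439.7 291.4] 331
scene [140.9, 262.2] 0.58 [ 533.9 -311.3] 8494
scene [(np.float64(4.737002755386911), np.float64(0.95)), (np.float64(4.6683642006050405), np.float64(0.9)), (np.float64(4.634973989026406), np.float64(1.05)), (np.float64(4.05491387304896), np.float64(0.85))]
shift [0.21 0.14 0.18] | tcp [430.2 286.4 160.5] psi 2.2 gap 0.451 gf 0.0 F [-0.2 -0.2  1. ] t 45.6
```

View pics/w8.png

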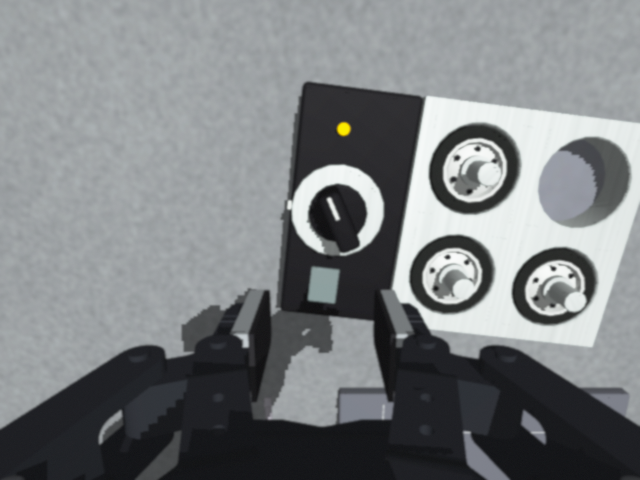

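Wrist view: the dial's white mark runs from (328,197) to (338,220), the bar from (322,188) to (352,248), and the disc centre is at (338,210). The strip edge runs from (424,97) to (390,318). Three wheels are at (475,170), (450,275) and (555,287), and the empty cup is at (585,180).

```bash
python3 - <<'E'
from h import *
s=bot.sense(); c=wristcam(s); im=cv2.imread("pics/w8.png")
R=lambda u,z:ray(c,u,z)
a,b=R((338,220),90),R((328,197),90); d=b-a; print("mark dir",np.degrees(np.arctan2(d[1],d[0])),a,b)
m=(im[190:228,318:350].min(2)>150).astype(np.uint8); ys,xs=np.nonzero(m); print(len(xs))
n,lab,st,ce=cv2.connectedComponentsWithStats(m); print(st,ce+[318,190])
e=R((424,97),46)-R((390,318),46); print("strip edge",np.degrees(np.arctan2(e[1],e[0]))-90,R((424,97),46),R((390,318),46))
for u in((475,170),(450,275),(555,287)): print(R(u,46))
W=place([np.array([[1.5,-38.5,72],[1.5,38.5,72],[78.5,-38.5,72.]])],525.9,292.9,-.076)[0]; print(proj(c,W).round())
E
```

```text
mark dir 115.75808401223058 [438.80435846 301.18258611] [432.2392933  314.78846867]
99
[[   0    0   32   38 1117]
 [   0    0    2    1    2]
 [   9    8   12   22   97]] [[333.58907789 208.54431513]
 [318.5        190.        ]
 [332.78350515 208.37113402]]
strip edge -3.401346688035872 [493.32844909 376.35386973] [483.90751148 217.84438143]
[533.17298616 330.48223736]
[525.13642716 253.86162444]
[603.95351213 247.46366703]
[[461. 287.]
 [486. 172.]
 [572. 299.]]
```

Request:
servo_tool(commands=[[[0.21,0.14,0,0],[0,0,0.1,-1],[0,0,0.1,-1],[0,0,0.1,-1],[0,0,0.1,-1],[0,0,0.2,0],[0,0,0,0]]], jaw=0.6)

```text
clock: 46.5
tcp_pos: [437.2, 300.2, 123.4]
orientation: [0.529, 0.849, -0.001, -0.0]
force: [0.1, 0.6, -0.1]
finger_gap: 0.601
grasp_force: 0.0
```

```bash
python3 go.py 438.2 299.6 50 26
```

```text
shift [-0.02  0.01  1.22] psi 26.2->26.0 turn 0.03 | tcp [437.2 300.2 123.4] psi 26.2 gap 0.601 gf 0.0 F [ 0.1  0.6 -0.1] t 46.5
```

Request:
servo_tool(commands=[[[-0.02,0.01,0.25,0],[0,0,0.25,0],[0,0,0.25,0],[0,0,0.2,0],[0,0,0.15,0],[0,0,0.1,0],[0,0,0,0],[0,0,0,0]]])

```text
clock: 47.5
tcp_pos: [438.7, 299.6, 52.7]
orientation: [0.528, 0.849, 0.0, 0.0]
force: [0.1, 0.1, -0.1]
finger_gap: 0.596
grasp_force: 0.0
```

Request:
servo_tool(commands=[[[0,0,0,0],[0,0,0,0],[0,0,0,0],[0,0,0,0],[0,0,0,0],[0,0,0,0],[0,0,0,0]]], jaw=0, force=30)

```text
clock: 48.38
tcp_pos: [438.9, 299.8, 52.8]
orientation: [0.528, 0.85, 0.0, 0.0]
force: [-0.1, 0.1, 6.0]
finger_gap: 0.151
grasp_force: 32.2
```

Request:
servo_tool(commands=[[[0,0,0,-0.5],[0,0,0,-1],[0,0,0,-1],[0,0,0,-1],[0,0,0,-1],[0,0,0,-1],[0,0,0,-1],[0,0,0,-1],[0,0,0,-1],[0,0,0,-1],[0,0,0,0]]])

```text
clock: 49.75
tcp_pos: [439.4, 300.4, 52.8]
orientation: [0.059, 0.998, 0.001, 0.001]
force: [2.3, 3.1, 2.8]
finger_gap: 0.153
grasp_force: 32.0
```

```bash
python3 go.py 438.2 299.6 50 86; python3 -c "
from h import *
print(bot.sense()['moment'])"
```

```text
shift [ 0.02 -0.01  0.05] psi 83.3->86.0 turn -0.45 | tcp [439.4 300.4  52.8] psi 83.3 gap 0.153 gf 32.0 F [2.3 3.1 2.8] t 49.8
[ 0.62100922 -0.51658766  0.02296509]
```

Moment is still tiny. I turn a bit more towards the stop.

Request:
servo_tool(commands=[[[0,0,0,-0.3],[0,0,0,-0.2],[0,0,0,0],[0,0,0,0]]])

```text
clock: 50.25
tcp_pos: [439.3, 300.4, 52.8]
orientation: [0.032, 0.999, 0.001, 0.001]
force: [4.2, 3.6, 4.5]
finger_gap: 0.152
grasp_force: 32.1
```

```bash
python3 -c "
from h import *
print(bot.sense()['moment'],bot.sense()['force'])"; python3 go.py 438.2 299.6 50 86
```

```text
[ 0.85014369 -0.82635058 -0.26262642] [4.15782022 3.56363522 4.50860637]
shift [ 0.02 -0.01  0.05] psi 86.3->86.0 turn 0.05 | tcp [439.3 300.4  52.8] psi 86.3 gap 0.152 gf 32.1 F [4.2 3.6 4.5] t 50.2
```

Moment has jumped to about 0.26 N·m, so the dial is at its stop. I release, rise and check.

Request:
servo_tool(commands=[[[0,0,0,0],[0,0,0,0],[0,0,0,0],[0,0,0,0],[0,0,0,0],[0,0,-0.3,0],[0,0,-0.5,0],[0,0,-0.5,0],[0,0,-0.5,0],[0,0,0,0]]], jaw=0.5, force=50)

```text
clock: 51.5
tcp_pos: [439.6, 300.3, 162.5]
orientation: [0.032, 0.999, 0.001, 0.002]
force: [-0.5, -0.0, 0.1]
finger_gap: 0.496
grasp_force: 0.0
```

```bash
python3 dl.py w9; python3 go.py 524.5 254.4 140 0; python3 go.py 524.5 254.4 140 86; python3 - <<'E'
from h import *
s=bot.sense(); c=wristcam(s)
print(proj(c,place([np.array([[1.5,-38.5,72],[1.5,38.5,72],[78.5,-38.5,72.],[-88,0,90],[-100,0,90]])],525.9,292.9,-.076)[0]).round())
im=cv2.imread("pics/w9.png"); t=cv2.imread("pics/top2.png"); t=bot.get_image("top")[310:390,140:246]
cv2.imwrite("pics/v9.png",np.hstack([im[:,:][0:480],cv2.resize(t,(160,480))]))
E
```

```text
[[320. 238.]
 [320. 226.]]
wrist [320.6, 230.5] 0.73 [434.3 299.9] 2851
wrist [(np.float64(-8.653607936236831), np.float64(-0.05)), (np.float64(-8.713713777926017), np.float64(-0.1)), (np.float64(-9.179129720578686), np.float64(-0.0)), (np.float64(-9.731459487699638), np.float64(-0.15))]
top [187.2, 350.3] 0.73 [438.3 288.8] 239
top [(np.float64(22.92761962784303), np.float64(1.05)), (np.float64(21.911607689950984), np.float64(0.95)), (np.float64(21.8836985058894), np.float64(2.2)), (np.float64(21.800659994971916), np.float64(0.85))]
scene [421.5, 138.3] 0.71 [439.3 286.4] 346
scene [465.1, 284.4] 0.41 [782.  196.2] 994
scene [(np.float64(5.290962882070417), np.float64(0.2)), (np.float64(4.8835088850207455), np.float64(0.25)), (np.float64(4.5302016432466985), np.float64(0.3)), (np.float64(4.481774737322226), np.float64(0.15))]
shift [-1.49 -0.65  0.32] psi 86.3->0.0 turn 14.39 | tcp [438.  299.2 159.5] psi 86.3 gap 0.499 gf 0.0 F [ 1.3 -0.1  0. ] t 51.8
shift [-1.49 -0.65  0.32] psi 86.3->86.0 turn 0.05 | tcp [438.  299.2 159.5] psi 86.3 gap 0.499 gf 0.0 F [ 1.3 -0.1  0. ] t 51.8
[[267. 360.]
 [376. 361.]
 [269. 451.]
 [323. 245.]
 [323. 225.]]
```

View pics/v9.png

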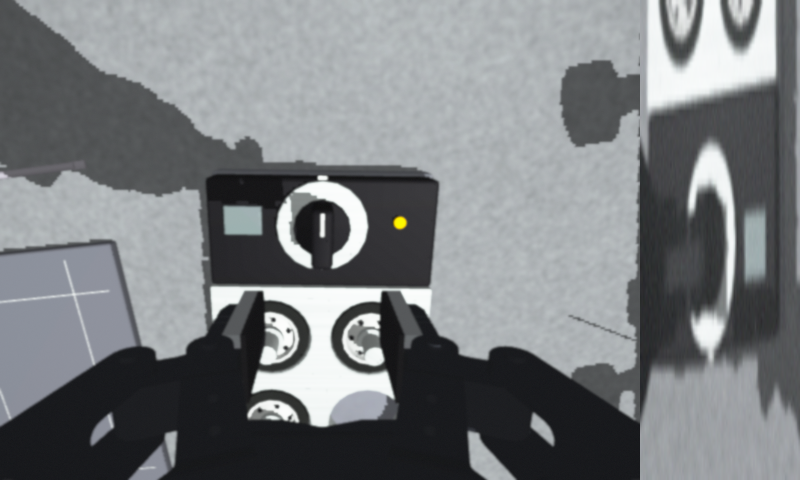

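Dial view: the white mark at (322,225) points straight out at the strip's index notch, so it is off. Now the wheels, starting with W1 in the cup at (524.5, 254.4).

Request:
servo_tool(commands=[[[-0.3,-0.13,0,0],[-0.4,-0.17,0,0],[-0.4,-0.18,0,0],[-0.39,-0.17,0,0],[0,0,0.3,0],[0,0,0.3,0],[0,0,0.2,0],[0,0,0,0],[0,0,0,0]]], jaw=0.45)

```text
clock: 52.98
tcp_pos: [525.7, 254.9, 112.9]
orientation: [0.032, 0.999, 0.0, 0.0]
force: [0.6, 0.6, -0.1]
finger_gap: 0.45
grasp_force: 0.0
```

```bash
python3 go.py 524.5 254.4 32 86
```

```text
shift [ 0.02 -0.01  1.35] psi 86.3->86.0 turn 0.05 | tcp [525.7 254.9 112.9] psi 86.3 gap 0.450 gf 0.0 F [ 0.6  0.6 -0.1] t 53.0
```

Request:
servo_tool(commands=[[[0,0,0.25,0],[0,0,0.25,0],[0,0,0.25,0],[0,0,0.2,0],[0,0,0.2,0],[0,0,0.12,0],[0,0,0.05,0],[0,0,0,0],[0,0,0,0]]])

```text
clock: 54.1
tcp_pos: [525.5, 255.0, 33.6]
orientation: [0.032, 0.999, 0.0, 0.0]
force: [-0.6, -0.5, -0.5]
finger_gap: 0.449
grasp_force: 0.0
```

Request:
servo_tool(commands=[[[0,0,0,0],[0,0,0,0],[0,0,0,0],[0,0,0,0],[0,0,0,0],[0,0,0,0],[0,0,0,0]]], jaw=0)

```text
clock: 54.98
tcp_pos: [525.4, 255.1, 33.6]
orientation: [0.032, 0.999, 0.0, 0.0]
force: [0.1, 0.7, 5.6]
finger_gap: 0.147
grasp_force: 49.0
```

Request:
servo_tool(commands=[[[0,0,-0.15,0],[0,0,-0.2,0],[0,0,-0.2,0],[0,0,-0.2,0],[0,0,-0.2,0],[0,0,0,0]]])

```text
clock: 55.72
tcp_pos: [525.9, 255.1, 91.4]
orientation: [0.032, 0.999, 0.0, 0.001]
force: [-0.5, -0.2, -1.4]
finger_gap: 0.141
grasp_force: 48.8
```

```bash
python3 go.py 545 -35 92; python3 - <<'E'
from h import *
cv2.imwrite("pics/l.png",bot.get_image("scene")[150:270,380:500])
s=bot.sense(); cv2.imwrite("pics/l2.png",np.hstack([cv2.resize(bot.get_image("wrist"),(480,360)),cv2.resize(cv2.imread("pics/l.png"),(320,360),interpolation=2)]))
E
```

```text
shift [-0.63 -4.81 -0.01] | tcp [525.9 255.1  91.4] psi 86.3 gap 0.141 gf 48.8 F [-0.5 -0.2 -1.4] t 55.7
```

View pics/l2.png

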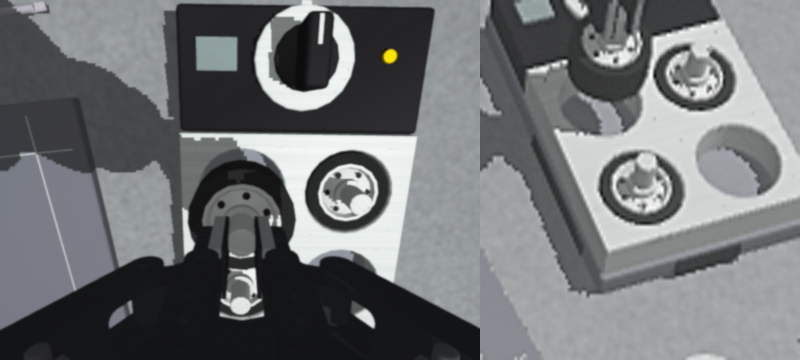

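Wheel W1 hangs level from the hub, clear of its cup at (600,100). I carry it to the board.

Request:
servo_tool(commands=[[[-0.03,-0.2,0,0],[-0.05,-0.38,0,0],[-0.06,-0.47,0,0],[-0.06,-0.47,0,0],[-0.06,-0.47,0,0],[-0.06,-0.47,0,0],[-0.06,-0.47,0,0],[-0.06,-0.47,0,0],[-0.06,-0.47,0,0],[-0.05,-0.42,0,0],[-0.05,-0.32,0,0],[-0.03,-0.2,0,0],[0,0,0,0],[0,0,0.3,0],[0,0,0.3,0],[0,0,0.2,0],[0,0,0.15,0],[0,0,0,0],[0,0,0,0]]])

```text
clock: 58.2
tcp_pos: [544.7, -35.5, 33.6]
orientation: [0.032, 0.999, 0.0, 0.0]
force: [0.1, 0.4, -1.0]
finger_gap: 0.143
grasp_force: 48.9
```

```bash
python3 go.py 545 -35 25
```

```text
shift [-0.    0.01  0.14] | tcp [544.7 -35.5  33.6] psi 86.3 gap 0.143 gf 48.9 F [ 0.1  0.4 -1. ] t 58.2
```

Request:
servo_tool(commands=[[[0,0,0.06,0],[0,0,0.05,0],[0,0,0.02,0],[0,0,0,0]]])

```text
clock: 58.7
tcp_pos: [544.3, -35.6, 25.6]
orientation: [0.032, 0.999, -0.0, -0.0]
force: [-1.8, -0.2, 4.2]
finger_gap: 0.144
grasp_force: 49.4
```

Request:
servo_tool(commands=[[[0,0,0,0],[0,0,0,0],[0,0,0,0],[0,0,0,0],[0,0,0,0],[0,0,-0.3,0],[0,0,-0.5,0],[0,0,-0.5,0],[0,0,0,0]]], jaw=0.45)

```text
clock: 59.82
tcp_pos: [545.8, -35.7, 105.5]
orientation: [0.032, 0.999, 0.0, 0.002]
force: [-0.0, -0.6, -1.3]
finger_gap: 0.447
grasp_force: 0.0
```

```bash
python3 go.py 602 248.6 105; python3 - <<'E'
from h import *
for n in("top","scene"):
    bot.get_image(n); c=bot.camera_params(n)
    for r in regions(n,"wheel0",.4): print(n,r["location"],round(r["p"],2),ray(c,r["location"],35).round())
E
```

```text
shift [-0.63  4.79  0.01] | tcp [545.8 -35.7 105.5] psi 86.3 gap 0.447 gf 0.0 F [-0.  -0.6 -1.3] t 59.8
top [208.2, 263.9] 0.84 [602. 249.]
top [167.8, 303.9] 0.75 [533. 335.]
scene [292.2, 239.4] 0.9 [553. -38.]
scene [440.2, 210.0] 0.78 [592. 257.]
scene [461.9, 176.3] 0.62 [529. 340.]
```

Wheel 1 is down with a contact force of 4 N, then released. Next is W3 at (601.5, 248.6).

Request:
servo_tool(commands=[[[-0.03,0.3,0,0],[-0.06,0.45,0,0],[-0.07,0.5,0,0],[-0.07,0.5,0,0],[-0.07,0.5,0,0],[-0.07,0.5,0,0],[-0.07,0.5,0,0],[-0.07,0.5,0,0],[-0.06,0.5,0,0],[-0.06,0.36,0,0],[0,0.18,0,0],[0,0,0,0],[0,0,0,0]]])

```text
clock: 61.65
tcp_pos: [600.6, 247.3, 103.3]
orientation: [0.033, 0.999, -0.001, -0.0]
force: [0.3, -0.7, -0.6]
finger_gap: 0.454
grasp_force: 0.0
```

```bash
python3 go.py 602 249 33.6 86
```

```text
shift [-0.02  0.03  1.16] psi 86.2->86.0 turn 0.04 | tcp [600.6 247.3 103.3] psi 86.2 gap 0.454 gf 0.0 F [ 0.3 -0.7 -0.6] t 61.6
```

Request:
servo_tool(commands=[[[-0.02,0.03,0.2,0],[0,0,0.25,0],[0,0,0.25,0],[0,0,0.2,0],[0,0,0.15,0],[0,0,0.09,0],[0,0,0.02,0],[0,0,0,0]]])

```text
clock: 62.65
tcp_pos: [602.1, 250.6, 34.1]
orientation: [0.032, 0.999, 0.0, 0.0]
force: [1.0, 0.7, 0.4]
finger_gap: 0.449
grasp_force: 0.0
```

Request:
servo_tool(commands=[[[0,0,0,0],[0,0,0,0],[0,0,0,0],[0,0,0,0],[0,0,0,0],[0,0,0,0],[0,0,0,0]]], jaw=0)

```text
clock: 63.52
tcp_pos: [602.1, 250.4, 34.1]
orientation: [0.032, 0.999, 0.0, 0.0]
force: [-0.7, -1.5, 5.2]
finger_gap: 0.151
grasp_force: 49.2
```

Request:
servo_tool(commands=[[[0,0,-0.15,0],[0,0,-0.2,0],[0,0,-0.2,0],[0,0,-0.2,0],[0,0,-0.2,0],[0,0,0,0]]])

```text
clock: 64.28
tcp_pos: [602.6, 250.8, 92.1]
orientation: [0.032, 0.999, 0.0, 0.001]
force: [0.1, -0.1, -0.7]
finger_gap: 0.143
grasp_force: 48.9
```

```bash
python3 go.py 625 -35 92; python3 - <<'E'
from h import *
bot.get_image("scene"); c=bot.camera_params("scene")
for r in regions("scene","wheel0",.3): print(r["location"],round(r["p"],2))
E
```

```text
shift [-0.68 -4.73 -0.  ] | tcp [602.6 250.8  92.1] psi 86.3 gap 0.143 gf 48.9 F [ 0.1 -0.1 -0.7] t 64.3
[443.7, 198.7] 0.92
[291.0, 241.0] 0.88
[468.1, 181.8] 0.62
```

Request:
servo_tool(commands=[[[-0.03,-0.2,0,0],[-0.05,-0.38,0,0],[-0.07,-0.47,0,0],[-0.07,-0.47,0,0],[-0.07,-0.47,0,0],[-0.07,-0.47,0,0],[-0.07,-0.47,0,0],[-0.06,-0.47,0,0],[-0.06,-0.45,0,0],[-0.05,-0.4,0,0],[-0.05,-0.3,0,0],[-0.03,-0.18,0,0],[0,0,0,0],[0,0,0.3,0],[0,0,0.3,0],[0,0,0.2,0],[0,0,0.15,0],[0,0,0,0],[0,0,0,0]]])

```text
clock: 66.75
tcp_pos: [624.7, -35.3, 34.2]
orientation: [0.032, 0.999, 0.0, 0.0]
force: [-0.9, -0.2, -0.4]
finger_gap: 0.144
grasp_force: 48.9
```

```bash
python3 go.py 625 -35 26
```

```text
shift [-0.    0.01  0.14] | tcp [624.7 -35.3  34.2] psi 86.3 gap 0.144 gf 48.9 F [-0.9 -0.2 -0.4] t 66.8
```

Request:
servo_tool(commands=[[[0,0,0.06,0],[0,0,0.05,0],[0,0,0.02,0],[0,0,0,0]]])

```text
clock: 67.25
tcp_pos: [624.3, -35.5, 26.1]
orientation: [0.032, 0.999, -0.0, -0.0]
force: [-0.8, -0.8, 1.8]
finger_gap: 0.149
grasp_force: 49.1
```

Request:
servo_tool(commands=[[[0,0,0,0],[0,0,0,0],[0,0,0,0],[0,0,0,0],[0,0,0,0],[0,0,-0.3,0],[0,0,-0.5,0],[0,0,-0.5,0],[0,0,0,0]]], jaw=0.45)

```text
clock: 68.38
tcp_pos: [626.3, -35.4, 107.8]
orientation: [0.032, 0.999, 0.0, 0.003]
force: [0.7, -0.3, -0.5]
finger_gap: 0.449
grasp_force: 0.0
```

```bash
python3 go.py 531 331.2 105
```

```text
shift [1.98 5.99 0.04] | tcp [626.3 -35.4 107.8] psi 86.3 gap 0.449 gf 0.0 F [ 0.7 -0.3 -0.5] t 68.4
```

Request:
servo_tool(commands=[[[0.1,0.3,0,0],[0.16,0.48,0,0],[0.17,0.51,0,0],[0.17,0.51,0,0],[0.17,0.51,0,0],[0.17,0.51,0,0],[0.17,0.51,0,0],[0.17,0.51,0,0],[0.17,0.51,0,0],[0.17,0.51,0,0],[0.16,0.5,0,0],[0.12,0.38,0,0],[0.08,0.25,0,0],[0,0,0,0],[0,0,0,0]]])

```text
clock: 70.25
tcp_pos: [529.1, 329.7, 103.8]
orientation: [0.033, 0.999, -0.001, -0.0]
force: [-0.5, 0.2, 0.4]
finger_gap: 0.45
grasp_force: 0.0
```

```bash
python3 go.py 531 331.2 33.6 86
```

```text
shift [-0.03  0.03  1.17] psi 86.3->86.0 turn 0.04 | tcp [529.1 329.7 103.8] psi 86.3 gap 0.450 gf 0.0 F [-0.5  0.2  0.4] t 70.2
```

Request:
servo_tool(commands=[[[-0.03,0.02,0.2,0],[0,0,0.25,0],[0,0,0.25,0],[0,0,0.2,0],[0,0,0.15,0],[0,0,0.1,0],[0,0,0.02,0],[0,0,0,0]]])

```text
clock: 71.25
tcp_pos: [531.0, 332.2, 34.1]
orientation: [0.032, 0.999, 0.0, 0.0]
force: [-0.9, -0.4, -0.5]
finger_gap: 0.454
grasp_force: 0.0
```

Request:
servo_tool(commands=[[[0,0,0,0],[0,0,0,0],[0,0,0,0],[0,0,0,0],[0,0,0,0],[0,0,0,0],[0,0,0,0]]], jaw=0)

```text
clock: 72.12
tcp_pos: [531.0, 332.1, 34.3]
orientation: [0.032, 0.999, 0.0, 0.0]
force: [-1.1, -0.9, 5.9]
finger_gap: 0.145
grasp_force: 49.1
```

Request:
servo_tool(commands=[[[0,0,-0.15,0],[0,0,-0.2,0],[0,0,-0.2,0],[0,0,-0.2,0],[0,0,-0.2,0],[0,0,0,0]]])

```text
clock: 72.88
tcp_pos: [531.4, 332.4, 92.1]
orientation: [0.032, 0.999, 0.001, 0.001]
force: [0.3, 0.3, -0.6]
finger_gap: 0.148
grasp_force: 48.8
```

```bash
python3 go.py 545 55 92
```

```text
shift [-0.52 -4.6  -0.  ] | tcp [531.4 332.4  92.1] psi 86.3 gap 0.148 gf 48.8 F [ 0.3  0.3 -0.6] t 72.9
```

Request:
servo_tool(commands=[[[-0.03,-0.2,0,0],[-0.05,-0.38,0,0],[-0.05,-0.45,0,0],[-0.05,-0.46,0,0],[-0.05,-0.46,0,0],[-0.05,-0.46,0,0],[-0.05,-0.46,0,0],[-0.05,-0.46,0,0],[-0.05,-0.44,0,0],[-0.04,-0.38,0,0],[-0.03,-0.28,0,0],[-0.02,-0.17,0,0],[0,0,0,0],[0,0,0.3,0],[0,0,0.3,0],[0,0,0.2,0],[0,0,0.15,0],[0,0,0,0],[0,0,0,0]]])

```text
clock: 75.25
tcp_pos: [544.5, 54.7, 34.2]
orientation: [0.032, 0.999, 0.0, 0.0]
force: [-0.3, 0.3, -1.2]
finger_gap: 0.146
grasp_force: 48.8
```

```bash
python3 go.py 545 55 26
```

```text
shift [-0.01  0.01  0.14] | tcp [544.5  54.7  34.2] psi 86.3 gap 0.146 gf 48.8 F [-0.3  0.3 -1.2] t 75.2
```

Request:
servo_tool(commands=[[[0,0,0.06,0],[0,0,0.05,0],[0,0,0.02,0],[0,0,0,0]]])

```text
clock: 75.75
tcp_pos: [544.1, 54.5, 26.2]
orientation: [0.032, 0.999, -0.0, -0.0]
force: [-1.5, -0.4, 4.7]
finger_gap: 0.144
grasp_force: 49.4
```

Request:
servo_tool(commands=[[[0,0,0,0],[0,0,0,0],[0,0,0,0],[0,0,0,0],[0,0,0,0],[0,0,-0.3,0],[0,0,-0.5,0],[0,0,-0.5,0],[0,0,-0.8,0],[0,0.5,-0.5,0],[0,0.5,0,0],[0,0.5,0,0],[0,0.5,0,0],[0,0.5,0,0],[0,0.5,0,0],[0,0.5,0,0],[0,0,0,0],[0,0,0,0]]], jaw=0.45)

```text
clock: 78.0
tcp_pos: [557.7, 263.3, 181.8]
orientation: [0.032, 0.999, -0.0, -0.0]
force: [0.2, 0.4, -0.2]
finger_gap: 0.452
grasp_force: 0.0
```

```bash
python3 - <<'E'
from h import *
print(bot.sense()["clock"],bot.sense()["tcp_pos"])
a=bot.get_image("top")[180:340,250:560]; b=bot.get_image("scene")[110:340,70:510]
cv2.imwrite("pics/fin.png",np.vstack([cv2.resize(a,(580,300),interpolation=2),cv2.resize(b,(580,300),interpolation=2)]))
for n in("top","scene"):
    c=bot.camera_params(n)
    for r in regions(n,"wheel0",.4): print(n,r["location"],round(r["p"],2),ray(c,r["location"],38).round())
E
```

```text
78.0 [557.65074048 263.32911232 181.79895673]
top [347.3, 235.8] 0.93 [619. -39.]
top [353.2, 271.6] 0.86 [545. -39.]
top [304.7, 280.7] 0.59 [540.  60.]
scene [335.9, 227.9] 0.83 [560.  48.]
scene [292.3, 240.7] 0.81 [558. -40.]
scene [307.1, 271.5] 0.57 [633. -38.]
```

View pics/fin.png

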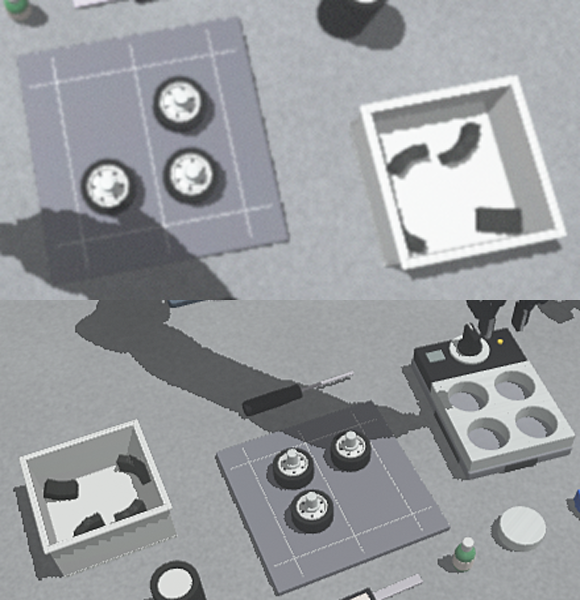

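The final view shows three wheels upright on the board, at (180,100), (193,175) and (108,185). All four pieces are inside the tub below its rim, the cups are empty and the other things are untouched. I hand the job in.

```bash
python3 -c "
from workcell import bot
print(bot.close_job())"
```

```text
the job is handed in; nothing more can be done
None
```

The job is handed in at about 78 s of the 210 s: all four offcuts are in the tub below its rim, the dial is back at its off stop, and the three wheels lie flat, hub up, on the board; the hand-in returned no verdict.

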